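# Snap the dispenser cartridges shut

### The job

Get every dispenser cartridge on the table standing upright in a bay of its own in the bench stand, handling the thin plastic cases gently, and snap the press stud on each one's lug fully shut with the snap pliers, never pressing it with the robot itself. When all are shut, lay the pliers back flat on their rest, jaws the way they lay before, and leave the other things on the table where they are.

Things in the scene. Friction and masses are not known exactly. Their poses are not given: they have to be found in the camera images.
- cart1: White plastic dispenser cartridge, standing (up to three alike; None if absent). Case 90 (x) x 40 (y) x 80 mm tall, about 0.25 kg; origin: centre of its underside. On top at the -x end stands a lug, an upright plate 34 (x) x 6 mm (y), its top 110 mm above the underside. It carries the press stud on an axis along y, 28 mm to -x of the origin, 95 mm above the underside.
- cart2: Cartridge as cart1 (None if absent). The thin case stands at most 60 N from the fingers: grip with about 20 N, across its 40 mm thickness, at x = +15 mm (clear of the lug), about 64 mm above the underside so that the fingertips clear the stand's walls.
- cart3: Cartridge as cart1 (None if absent).
- stud1 (a joint): Press stud of cart1, m. Its cap is on the lug's +y side and moves along -y: 0 = open (cap's face 13.5 mm from the lug's middle plane), 0.006 = shut (7.5 mm). Needs about 7 N; springs back if let go before 3.5 mm, clicks shut by itself beyond. The lug must be backed on its -y side: one jaw of the pliers each side, and squeeze.
- stud2 (a joint): Press stud of cart2, as stud1.
- stud3 (a joint): Press stud of cart3, as stud1.
- stand: Fixed bench stand, 112 (x) x 259 mm (y), origin: centre of its underside. Three bays along y, 100 mm apart, each 47 mm wide (y) between solid blocks or walls (tops 43 mm above the table) and 100 mm long (x) between end lips (tops 27 mm). A cartridge's length goes along x; its lug at the -x end (the robot's side) lets the pliers reach the stud.
- rest: Fixed tool rest, 160 (x) x 90 mm (y), origin: centre of its underside. 6 mm base and two cross-bars, 20 and 24 mm wide, 26 mm tall, at x = +65 and -52 mm. The pliers lie flat across both bars, jaws to +x, pivot over the +x bar at 35 mm height.
- pliers: Snap pliers, 0.25 kg, 200 mm long, 18 mm thick, lying flat. Origin: pivot, mid thickness; x to the jaws along the middle line of the open pliers (the body is one half: when squeezed, the middle line is at +squeeze/2 from x about z). Jaws reach 75 mm ahead of the pivot, 14 mm tall, 34 mm apart inside when open; press with the part 58 mm ahead.
- squeeze (a joint): Pliers' hinge, rad: 0 open, 0.48 fully squeezed. Grip both handles from outside, 73 mm behind the pivot (centre of mass): 70 mm over all open, 60 mm at 0.14, 36 mm squeezed; handles 18 mm tall, 30 to 125 mm behind the pivot. Spring: 15 N starts to close it, 20 N closes it, 25 N with a stud (use 40 N). Carry with the fingers stopped at about 60 mm: the spring holds.
- bay1 (a point): Centre of the floor of a bay of the stand, 8 mm above the table; a loaded cartridge's origin lies here. Axes as the stand's.
- bay2 (a point): Centre of the floor of a bay of the stand, 8 mm above the table; a loaded cartridge's origin lies here. Axes as the stand's.
- bay3 (a point): Centre of the floor of a bay of the stand, 8 mm above the table; a loaded cartridge's origin lies here. Axes as the stand's.
- cap1: The moving cap of stud 1: steel disc, 19 mm across, 4 mm thick; its origin lies on the stud's axis and moves with it.
- cap2: The moving cap of stud 2: steel disc, 19 mm across, 4 mm thick; its origin lies on the stud's axis and moves with it.
- cap3: The moving cap of stud 3: steel disc, 19 mm across, 4 mm thick; its origin lies on the stud's axis and moves with it.
- detergent: Bystander, leave alone: white detergent bottle, 72 mm across, 190 mm tall, beyond the stand.
- jar: Bystander, leave alone: jar, 60 mm across, 90 mm tall, left of the cartridges.
- mug: Bystander, leave alone: blue mug, 76 mm across, 90 mm tall, beyond the stand.
- coin_dish: Bystander, leave alone: steel coin dish, 110 mm across, 35 mm tall, right of the stand.
- soap_pack: Bystander, leave alone: cardboard soap pack, 90 x 60 x 45 mm, near the robot on its left.
- spray: Bystander, leave alone: clear bottle with a red cap, 64 mm across, 170 mm tall, on the right.
- brush: Bystander, leave alone: brush lying near the robot on its right.
Things that resemble listed ones, but are neither listed nor needed, are in the scene too. What is shaped like the pliers but brown is not meant.

How it is judged:
By the outcome, as a careful person would: the job done as asked, in the order asked, and still so for the second after the job is handed in, with the robot touching nothing.
Of cart1, cart2, cart3 only 2 to 3 are there at a start; the rules pass over those that are not, and their reading is None.
At some moment in a run one of cart1, cart2, cart3 may be knocked a few centimetres aside while the robot is not near it.
It also fails if it takes over 210 s, if anything falls off the work surface, if the arm or the gripper's body presses on something with over 40 N, if the wrist force passes 120 N, or if a joint passes its speed limit or range.

### The arm

A 6-joint arm with a two-finger parallel gripper is mounted at the origin on the work surface. World frame = base frame: x ahead of the robot, y to its left, z up, the work surface at z = 0. Lengths are in mm, angles in rad, forces in N, time in s.
With the tool pointing down it reaches from about 275 to 825 mm from the base axis. Payload 4.9 kg.
Tool frame: the origin (TCP) lies on the centre line of the jaws, within the pads' length; the fingertips stand 8 mm ahead of it and the grasp point (between the pads) lies 11 mm behind it; x points along the fingers, z is the direction in which the jaws open and shut, and the axes are right-handed (so a half turn about x gives the same grasp; the last joint's range is limited). The gripper opens to 85 mm and grips with 20 to 120 N. Pads are 22 mm wide; open, the fingers measure 114 mm over their backs; the gripper's body (76 mm by 85 mm) begins 54 mm behind the grasp point. The pads swing forward as they close: fully open they stand 13 mm farther back than shut.
Start: joints at [0.994, 0.326, -0.193, 1.052, 0, 1.437], TCP at [235.656, 496.976, 239.281] pointing down, gripper open.
Joint ranges: [-2.65, 2.65], [-0.97, 1.79], [-1.3, 1.35], [-1.93, 2.1], [-1.47, 1.37], [-3.14, 3.14]. Speed limits (rad/s): [2.57, 2.57, 3.14, 3.14, 3.14, 3.14].

### API

Orientations are given as a unit quaternion [w, x, y, z].
In Python, from workcell import arm gives the robot as it stands. The module is installed in compiled form; this text tells all that it offers.
- The arm moves only by the shell command python3 -m inch 'ROWS' [FORCE]. ROWS is JSON, a list that holds one entry, the list of rows, each a list of 5 numbers: the closure in counts, from 0 (fully open) to 255 (shut), then the shift along the tool's x, y, z in cm, then the turn about the tool's x in degrees. In form: [[[claw, dx, dy, dz, twist], ...]]. A call has 1 to 12 rows; each row is the pose to reach, as a shift and turn from the pose commanded when the call began, along the tool's axes at that moment; what a row does not reach only later rows make up. A row lasts 1/10 s, in which the tool goes at most 50 mm and 8.59 degrees, less where a joint would pass 70% of its speed; a pose out of reach is approached as far as the arm can. A call with a gripper value outside its range is refused whole. The fingers move at their own pace and stop on an object; FORCE is the grip in N (left out, the last holds). Time passes only in rows, so rows that repeat a pose let the fingers close. It gives the time, the measured TCP pose, the force and the opening at its end, in the units of the state.
- arm.read_state(): the state, without advancing time (a new reading comes with each control period).
- arm.get_image(name): name is "scene" or "top"; returns (picture, depth): 400x640x3 uint8, red, green, blue; 400x640 float32, mm along the optical axis (not along the pixel's ray), 0 where there is no reading.
- arm.get_calibration(name): a dict with "fx", "fy", "cx", "cy" (pixels), "rvec" (rotation vector, rad) and "tvec" (3), from world to camera coordinates, as OpenCV has them. Camera axes: x right, y down, z forward; pixel columns grow to the right and rows downward; lengths in mm; the calibration is good to about 2 mm. A picture is of the moment at which its call begins. get_calibration takes no time and is no camera call.
- arm.hand_in(): hands the job in, once; it reports no verdict.
Trained networks look in the newest picture that a camera, given by its name, has taken for a name from the list of things; names that differ only in an ending like _2 or _b are one class to them, and where a whole thing is asked for, a point or a joint stands for the part that bears it (a point fixed in the world has none). Each returns a list of dicts, best first, with "p" (0 to 1); they miss things now and then, are a little off and sometimes report something else, mostly with a low value. They report only what shows in the picture. A call takes as long as a camera call. They do not tell look-alikes from the thing itself.
- arm.recognise(target, camera): "rect" ([left, top, width, height] as shares, 0 to 1, of the picture: columns of its width, rows of its height, round what is visible of it).
- arm.spot_point(target, camera): "xy" ([column, row] as shares, 0 to 1, of the picture: columns of its width, rows of its height: a listed point, or the origin of a listed thing).
The state is a dict: "t": time; "joint_positions": joint angles; "joint_velocities": joint speeds; "joint_torque": joint torques, N m; "eef_pos": TCP position; "tcp_rot": TCP orientation; "force": force on the tool from outside, world axes, zero at the start; "wrist_torque": the same for the moment, N m; "finger_gap": opening from 0.0 (shut) to 1.0 (fully open).
Only numpy, scipy, OpenCV 4.12 (cv2) and the standard library are available. Lean on these libraries where they do the work, as an engineer would, in place of code of your own. Each camera call takes 0.05 s, during which the arm holds its last target. There are 200 camera calls.

## Working session

There is one attempt and no reset: what is moved stays moved. The work goes in short steps, Python scripts to look and compute and a shell command to move; the robot and the scene stay as the last step left them, time stands still between calls to the robot, and variables do not carry over. Pictures are saved under pics/ and viewed, about 12 in all and at most 16, crops included, and the job is handed in when it is done.

```bash
mkdir -p pics; cat > h.py <<'E'
import numpy as np, cv2
from workcell import arm
def cal(n):
    c=arm.get_calibration(n); R=cv2.Rodrigues(np.array(c["rvec"],float))[0]; return c,R,np.array(c["tvec"],float).ravel()
def cloud(n,D):
    c,R,t=cal(n); v,u=np.mgrid[0:D.shape[0],0:D.shape[1]]
    P=np.stack([(u-c["cx"])/c["fx"]*D,(v-c["cy"])/c["fy"]*D,D],-1)
    W=(P-t)@R; W[D<=0]=np.nan; return W
def proj(n,X):
    c,R,t=cal(n); p=R@np.array(X,float)+t; return p[0]/p[2]*c["fx"]+c["cx"],p[1]/p[2]*c["fy"]+c["cy"]
def rayz(n,u,v,z):
    c,R,t=cal(n); d=R.T@np.array([(u-c["cx"])/c["fx"],(v-c["cy"])/c["fy"],1]); o=-R.T@t
    return o+d*(z-o[2])/d[2]
def snap(n,f):
    I,D=arm.get_image(n); cv2.imwrite(f"pics/{f}.png",I[:,:,::-1]); np.savez(f"pics/{f}.npz",I=I,D=D); return I,D,cloud(n,D)
E
python3 - <<'E'
from h import *
for n in("top","scene"):
    I,D,W=snap(n,n+"0")
    for k in("cart1","stud1","stand","rest","pliers","bay1","cap1"):
        for f in("recognise","spot_point"):
            try:
                for d in getattr(arm,f)(k,n)[:5]:
                    if f=="spot_point":
                        u,v=d["xy"][0]*640,d["xy"][1]*400
                        print(n,k,round(d["p"],2),(int(u),int(v)),W[min(int(v),399),min(int(u),639)].round(0))
                    else: print(n,k,"rect",round(d["p"],2),(np.array(d["rect"])*[640,400,640,400]).round())
            except Exception as e: print(k,f,e)
print(arm.read_state())
E
```

```text
top cart1 rect 0.82 [229. 231.  25.  35.]
top cart1 rect 0.76 [165. 167.  25.  35.]
top cart1 rect 0.65 [159. 231.  24.  34.]
top cart1 0.9 (243, 251) [418. 167.  77.]
top cart1 0.84 (175, 245) [435. 348.  81.]
top cart1 0.73 (334, 126) [790. -86.   4.]
top cart1 0.64 (182, 187) [596. 341.  63.]
stud1 spot_point it knows: bay, brush, cap, cart, coin_dish, detergent, jar, mug, pliers, rest, soap_pack, spray, stand
top stand rect 0.72 [253. 168.  93.  41.]
top stand rect 0.61 [311. 100.  37.  36.]
top stand rect 0.55 [158. 228.  25.  37.]
top stand 0.74 (301, 190) [596.  13.   9.]
top stand 0.53 (441, 153) [ 704. -398.    5.]
top rest rect 0.97 [404. 202.  39.  63.]
top rest 0.69 (422, 232) [ 471. -330.    9.]
top rest 0.65 (335, 124) [797. -89.   1.]
top pliers rect 0.65 [307. 244.  66.  29.]
top pliers 0.73 (348, 255) [ 408. -119.    2.]
top pliers 0.62 (425, 204) [ 548. -336.   34.]
top pliers 0.48 (137, 217) [515. 464.  54.]
top pliers 0.27 (183, 188) [596. 341.  52.]
top bay1 rect 0.78 [255. 165.  93.  46.]
top bay1 0.68 (302, 188) [603.  10.   4.]
top bay1 0.66 (267, 191) [593. 1
[... 1265 characters left out ...]
258.  42.  43.]
{'t': 1.4, 'joint_positions': array([ 9.93800040e-01,  3.26220235e-01, -1.92586081e-01,  1.05200153e+00,
       -4.50633043e-06,  1.43659701e+00]), 'joint_velocities': array([-0.0010509 , -0.00090626, -0.00011992,  0.00057011, -0.00133634,
        0.00037209]), 'joint_torque': array([-7.60283638e-04, -4.43327630e+01,  2.62751180e+01,  1.26904524e-03,
       -1.49366306e-04, -3.65221794e-06]), 'eef_pos': array([235.66046389, 496.97968132, 239.2751005 ]), 'tcp_rot': array([ 0.59758971, -0.3780017 ,  0.59759578,  0.37799541]), 'force': array([ 0.32728294,  0.01096568, -0.24832811]), 'wrist_torque': array([ 0.05070594,  0.00792353, -0.0016638 ]), 'finger_gap': 1.0005251649748024}
```

View pics/top0.png

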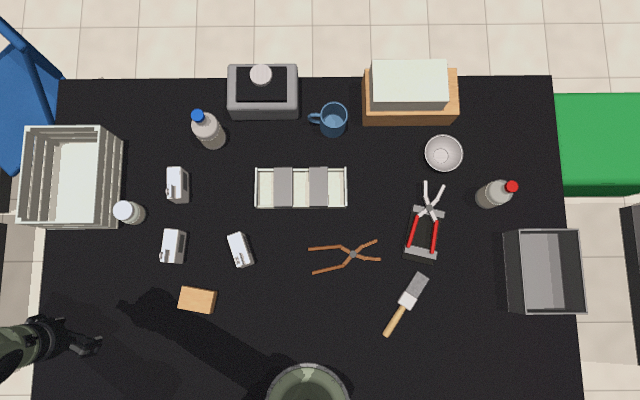

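View pics/scene0.png

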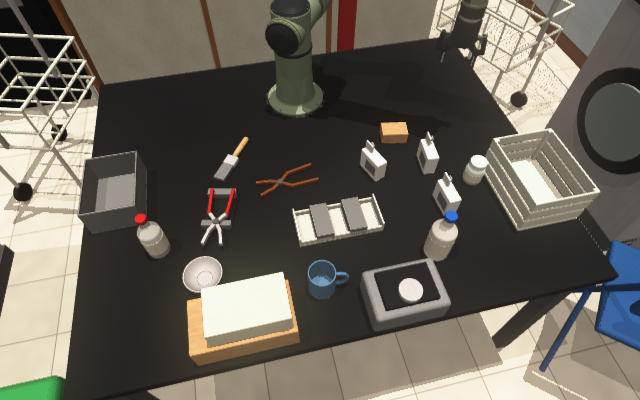

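The top view shows three white cartridges at about (243,251), (172,246) and (177,185). The stand is at (301,188) with two grey blocks and bays open along y. The red pliers lie on the rest at (425,220), and the brown look-alike is at (345,256). Next I'll fit poses from the depth clouds.

```bash
cat >> h.py <<'E'
def load(f): 
    z=np.load(f"pics/{f}.npz"); return z["I"],z["D"],cloud("top" if f.startswith("top") else "scene",z["D"])
def cart(W,I,c,r=75):
    """fit: returns origin, yaw (x axis direction; lug at -x)"""
    m=(np.hypot(W[...,0]-c[0],W[...,1]-c[1])<r)&(I.min(-1)>70)
    t=W[m&(W[...,2]>74)&(W[...,2]<86)][:,:2]; l=W[m&(W[...,2]>90)&(W[...,2]<118)]
    (cx,cy),(w,h),a=cv2.minAreaRect(t.astype(np.float32))
    a=np.radians(a+(90 if h>w else 0)); lm=l[:,:2].mean(0)
    d=np.array([np.cos(a),np.sin(a)])
    if np.dot(lm-[cx,cy],d)>0: d=-d
    return dict(c=np.round([cx,cy],1),wh=np.round([w,h]),yaw=round(float(np.degrees(np.arctan2(d[1],d[0]))),1),lug=lm.round(1),lz=l[:,2].max().round(),n=(len(t),len(l)))
def rect(p):
    (cx,cy),(w,h),a=cv2.minAreaRect(p.astype(np.float32)); return np.round([cx,cy,w,h,a],1)
E
python3 - <<'E'
from h import *
for f in("top0","scene0"):
    I,D,W=load(f); Z=W[...,2]
    for c in((425,165),(430,345),(600,340)): print(f,cart(W,I,c))
    s=(abs(W[...,0]-597)<90)&(abs(W[...,1]-10)<160)
    for lo,hi in((36,50),(18,34),(3,14)): 
        p=W[s&(Z>lo)&(Z<hi)][:,:2]; print("stand",lo,len(p),rect(p))
    b=W[s&(Z>36)&(Z<50)]; 
    for g in(b[b[:,1]>70],b[(b[:,1]>10)&(b[:,1]<100)],b[(b[:,1]<10)&(b[:,1]>-80)],b[b[:,1]<-80]):
        if len(g)>5: print("  blk",rect(g[:,:2]),g[:,2].mean().round(1))
    s=(abs(W[...,0]-510)<160)&(abs(W[...,1]+330)<75)
    J=I.astype(int); red=s&(J[...,0]>J[...,1]+60)&(Z>15)&(Z<60)
    p=W[red]; ym=np.median(p[:,1]); print("red",len(p),p[:,2].mean().round(1))
    for g in(p[p[:,1]>ym],p[p[:,1]<=ym]): print("  handle",rect(g[:,:2]), np.polyfit(g[:,0],g[:,1],1).round(3), g.mean(0).round(1))
    j=W[s&(W[...,0]>560)&(Z>22)&(Z<60)]; ym=np.median(j[:,1])
    for g in(j[j[:,1]>ym],j[j[:,1]<=ym]): print("  jaw",len(g),g.min(0).round(1),g.max(0).round(1),np.polyfit(g[:,0],g[:,1],1).round(3))
    r=W[s&(Z>15)&(Z<30)&~red]; print("rest",rect(r[:,:2]), rect(W[s&(Z>3)&(Z<30)][:,:2]))
I,D,W=load("top0")
cv2.imwrite("pics/c1.png",cv2.resize(np.hstack([cv2.resize(I[175:275,385:465],(400,500)),cv2.resize(I[160:275,150:260],(400,500))]),None,fx=1,fy=1)[:,:,::-1])
E
```

```text
top0 {'c': array([422.9, 180.3]), 'wh': array([90., 40.]), 'yaw': 19.3, 'lug': array([395.1, 173. ]), 'lz': np.float64(113.0), 'n': (435, 64)}
top0 {'c': array([435.2, 365.4]), 'wh': array([42., 89.]), 'yaw': -7.8, 'lug': array([406.6, 369.8]), 'lz': np.float64(114.0), 'n': (414, 83)}
top0 {'c': array([606.1, 360.1]), 'wh': array([90., 41.]), 'yaw': 3.3, 'lug': array([577.6, 360.5]), 'lz': np.float64(115.0), 'n': (377, 74)}
stand 36 1683 [599.6  14.9 259.3 113.   89.9]
stand 18 370 [598.3  14.  256.5 112.4  89.4]
stand 3 1877 [5.971e+02 1.000e+01 1.793e+02 3.198e+02 1.000e-01]
  blk [598.9 107.6  73.7 110.6  89.8] 42.7
  blk [5.985e+02 6.570e+01 1.109e+02 5.130e+01 1.000e-01] 42.9
  blk [599.3 -35.5  51.  113.   89.4] 42.9
  blk [ 598.7 -111.3    6.5  111.5   88.8] 42.3
red 266 43.2
  handle [ 456.8 -298.6  107.8   58.9   15.8] [  -0.259 -172.86 ] [ 469.9 -294.7   43.4]
  handle [ 455.5 -353.    11.3   93.    80.7] [-1.88000e-01 -2.67253e+02] [ 455.5 -352.7   42.9]
  jaw 95 [ 560.3 -364.4   22.3] [ 669.7 -329.7   47.7] [-2.03000e-01 -2.17377e+02]
  jaw 96 [ 560.2 -402.3   22.1] [ 659
[... 722 characters left out ...]
2 2.000e-01]
  blk [6.002e+02 1.060e+02 1.156e+02 7.190e+01 1.000e-01] 43.1
  blk [600.6  61.6  55.1 117.1  89.9] 43.6
  blk [ 5.987e+02 -3.820e+01  1.177e+02  5.370e+01  3.000e-01] 43.6
  blk [ 5.983e+02 -1.144e+02  1.133e+02  6.100e+00  1.000e-01] 42.8
red 184 44.2
  handle [ 470.9 -297.3   10.9   94.9   70.4] [  -0.316 -148.006] [ 471.2 -296.7   43.8]
  handle [ 470.  -351.3  111.6   51.7   19. ] [ 6.00000e-03 -3.56242e+02] [ 459.9 -353.4   44.5]
  jaw 123 [ 560.1 -374.    22.2] [ 669.8 -333.1   47.2] [-1.48000e-01 -2.61753e+02]
  jaw 124 [ 563.1 -404.6   22.1] [ 661.6 -374.    48.9] [-1.02000e-01 -3.23145e+02]
rest [ 510.5 -343.9   90.6  326.6   76.5] [ 509.9 -330.1  149.7  319.6   90. ]
```

View pics/c1.png

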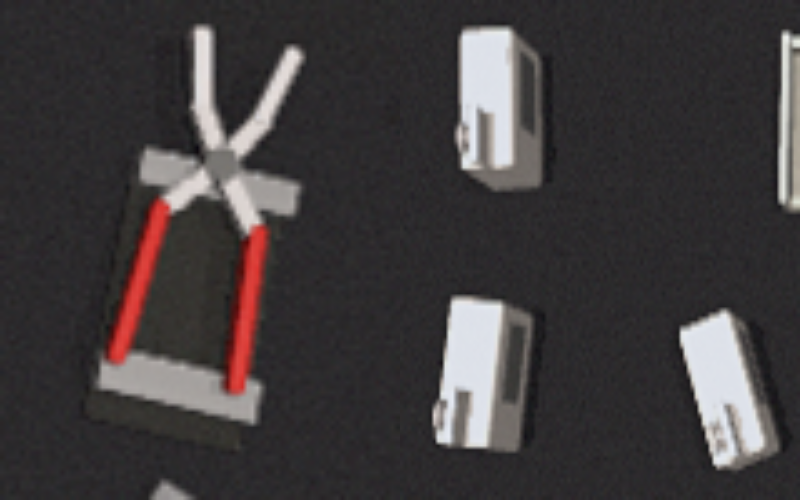

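The crop confirms the lugs are at the near (-x) ends, with the caps on the left (+y) for all three. The red pliers' jaws point away from the robot. The two cameras agree to within 2–4 mm. I'll write the move planner and start with the middle cartridge (A).

```bash
cat >> h.py <<'E'
from scipy.spatial.transform import Rotation as Ro
def go(pos,yaw,pose=None):
    """from a pose (pos,R) give dx,dy,dz cm & twist deg to reach pos with jaws (tool z) along yaw+90deg or its opposite"""
    s=arm.read_state(); q=s["tcp_rot"]
    p,R=(s["eef_pos"],Ro.from_quat([q[1],q[2],q[3],q[0]])) if pose is None else pose
    M=R.as_matrix(); sh=M.T@(np.array(pos,float)-p)/10
    out=[]
    for a in(90,-90):
        z=np.array([np.cos(np.radians(yaw+a)),np.sin(np.radians(yaw+a)),0])
        v=M.T@z; out.append(np.degrees(np.arctan2(-v[1],v[2])))
    tw=min(out,key=abs)
    print("shift cm",sh.round(2),"twist",round(float(tw),1),"(alt",round(float(max(out,key=abs)),1),")")
    return np.array(pos,float),R*Ro.from_euler("x",tw,degrees=True)
def st():
    s=arm.read_state();q=s["tcp_rot"];M=Ro.from_quat([q[1],q[2],q[3],q[0]]).as_matrix()
    print("t",round(s["t"],2),"pos",s["eef_pos"].round(1),"xax",M[:,0].round(3),"zyaw",round(float(np.degrees(np.arctan2(M[1,2],M[0,2]))),1),"q",s["joint_positions"].round(2),"F",s["force"].round(1),"gap",round(s["finger_gap"],3))
def cg(c,yaw,d=15): return np.array(c)+d*np.array([np.cos(np.radians(yaw)),np.sin(np.radians(yaw))])
E
python3 - <<'E'
from h import *
st()
g=cg((423.7,179.2),19.3); print(g)
P=go([*g,170],19.3); go([*g,53],19.3,P)
E
```

```text
t 1.4 pos [235.7 497.  239.3] xax [-0. -0. -1.] zyaw 64.6 q [ 0.99  0.33 -0.19  1.05 -0.    1.44] F [ 0.3  0.  -0.2] gap 1.001
[437.85701427 184.15771589]
shift cm [  6.93 -31.67 -19.6 ] twist -44.7 (alt 135.3 )
shift cm [11.7 -0.   0. ] twist 0.0 (alt 180.0 )
```

```bash
python3 -m inch '[[[0,6.93,-31.67,-19.6,-44.7],[0,6.93,-31.67,-19.6,-44.7],[0,6.93,-31.67,-19.6,-44.7],[0,6.93,-31.67,-19.6,-44.7],[0,6.93,-31.67,-19.6,-44.7],[0,6.93,-31.67,-19.6,-44.7],[0,6.93,-31.67,-19.6,-44.7],[0,6.93,-31.67,-19.6,-44.7],[0,6.93,-31.67,-19.6,-44.7],[0,6.93,-31.67,-19.6,-44.7],[0,6.93,-31.67,-19.6,-44.7]]]' 20
python3 - <<'E'
from h import *
st()
for f in("top","scene"):
    I,D,W=snap(f,f+"1")
    for c in((424,179),(435,364),(606,358)):
        try: print(f,cart(W,I,c))
        except Exception as e: print(e)
E
```

```text
t: 2.5
eef_pos: [437.4, 184.8, 170.1]
tcp_rot: [0.409, -0.577, 0.409, 0.577]
force: [-1.1, -0.3, 0.6]
finger_gap: 1.002
t 2.5 pos [437.4 184.8 170.1] xax [-0.  0. -1.] zyaw 109.4 q [ 0.24  0.25 -0.49  0.83  0.   -0.09] F [-1.1 -0.3  0.6] gap 1.002
top {'c': array([415.3, 177.5]), 'wh': array([74., 40.]), 'yaw': 18.4, 'lug': array([394.8, 173.1]), 'lz': np.float64(114.0), 'n': (276, 62)}
zero-size array to reduction operation maximum which has no identity
top {'c': array([616.7, 360.8]), 'wh': array([67., 41.]), 'yaw': 3.3, 'lug': array([583.8, 361.1]), 'lz': np.float64(112.0), 'n': (305, 43)}
scene {'c': array([424.3, 177.4]), 'wh': array([91., 43.]), 'yaw': 24.2, 'lug': array([401.9, 170.1]), 'lz': np.float64(115.0), 'n': (242, 43)}
scene {'c': array([436.2, 362.6]), 'wh': array([42., 90.]), 'yaw': -5.0, 'lug': array([410. , 366.1]), 'lz': np.float64(115.0), 'n': (241, 50)}
scene {'c': array([605.2, 356.3]), 'wh': array([94., 42.]), 'yaw': 3.2, 'lug': array([579.6, 356.8]), 'lz': np.float64(114.0), 'n': (300, 63)}h.py:23: RuntimeWarning: Mean of empty slice.
  a=np.radians(a+(90 if h>w else 0)); lm=l[:,:2].mean(0)
  ret = um.true_divide(
```

```bash
python3 -m inch '[[[0,4,0,0,0],[0,8,0,0,0],[0,11,0,0,0],[0,11.7,0,0,0],[0,11.7,0,0,0]]]' 20
python3 -m inch '[[[160,0,0,0,0],[160,0,0,0,0],[160,0,0,0,0],[160,0,0,0,0],[160,0,0,0,0],[160,0,0,0,0],[160,0,0,0,0],[160,0,0,0,0]]]' 20
python3 -m inch '[[[160,-2,0,0,0],[160,-5,0,0,0],[160,-9,0,0,0],[160,-13,0,0,0],[160,-15,0,0,0],[160,-15,0,0,0]]]' 20
python3 - <<'E'
from h import *
st()
P=go([615,13,203],0);go([615,13,105],0,P)
E
```

```text
t: 3.1
eef_pos: [436.7, 185.0, 52.6]
tcp_rot: [0.408, -0.577, 0.409, 0.578]
force: [-0.6, 0.9, 0.7]
finger_gap: 1.002
t: 3.9
eef_pos: [438.8, 184.5, 54.2]
tcp_rot: [-0.41, 0.577, -0.408, -0.576]
force: [-0.5, -0.1, 6.6]
finger_gap: 0.463
t: 4.5
eef_pos: [439.8, 184.6, 206.0]
tcp_rot: [-0.411, 0.578, -0.407, -0.575]
force: [0.2, 0.7, -3.5]
finger_gap: 0.464
t 4.5 pos [439.8 184.6 206. ] xax [ 0.006  0.001 -1.   ] zyaw 109.3 q [ 0.24  0.21 -0.44  0.91 -0.   -0.09] F [ 0.2  0.7 -3.5] gap 0.464
shift cm [  0.38 -10.85 -21.99] twist 19.3 (alt -160.7 )
shift cm [ 9.8   0.06 -0.01] twist 0.0 (alt -180.0 )
```

```bash
python3 -m inch '[[[160,0,-1.5,-6,4],[160,0,-3.5,-14,9],[160,0,-5.5,-22,15],[160,0,-7,-28,19.3],[160,0,-7.75,-31.4,19.3],[160,0,-7.75,-31.4,19.3],[160,0,-7.75,-31.4,19.3],[160,0,-7.75,-31.4,19.3]]]' 20
python3 - <<'E'
from h import *
st()
for f in("top","scene"):
    I,D,W=snap(f,f+"2");Z=W[...,2]
    s=(abs(W[...,0]-600)<90)&(abs(W[...,1]-13)<160)
    J=I.astype(int)
    t=W[(abs(W[...,0]-600)<90)&(abs(W[...,1]+87)<60)&(Z>120)&(Z<300)&(I.min(-1)>110)]
    zz=np.percentile(t[:,2],[5,50,95]); print("z",zz)
    for lo in range(200,260,10):
        p=t[(t[:,2]>lo)&(t[:,2]<lo+10)]; 
        if len(p)>30: print(lo,len(p),rect(p[:,:2]))
    b=W[s&(Z>36)&(Z<50)]; b=b[(b[:,1]>10)&(b[:,1]<95)]; print("blk",rect(b[:,:2]))
I=np.hstack([load("top2")[0][120:230,240:360],load("scene2")[0][120:270,260:400][:110*1]]) if 0 else load("top2")[0][110:230,240:380]
J=load("scene2")[0][120:260,250:410]
cv2.imwrite("pics/c2.png",np.hstack([cv2.resize(I,(400,400)),cv2.resize(J,(400,400))])[:,:,::-1])
E
```

```text
t: 5.3
eef_pos: [615.4, -89.9, 200.0]
tcp_rot: [0.5, -0.499, 0.502, 0.499]
force: [-0.0, 0.5, -2.3]
finger_gap: 0.469
t 5.3 pos [615.4 -89.9 200. ] xax [-0.002 -0.    -1.   ] zyaw 89.8 q [-0.26  0.49 -0.05  1.04 -0.   -0.26] F [-0.   0.5 -2.3] gap 0.469Traceback (most recent call last):
  File "<stdin>", line 8, in <module>
    return _quantile_unchecked(
        a, q, axis, out, overwrite_input, method, keepdims, weights)
    return _ureduce(a,
                    func=_quantile_ureduce_func,
    ...<5 lines>...
                    overwrite_input=overwrite_input,
                    method=method)
    r = func(a, **kwargs)
    result = _quantile(arr,
                       quantiles=q,
    ...<2 lines>...
                       out=out,
                       weights=wgt)
    slices_having_nans = np.isnan(arr[-1, ...])
                                  ~~~^^^^^^^^^
IndexError: index -1 is out of bounds for axis 0 with size 0
```

```bash

python3 - <<'E'
from h import *
st()
I,D,W=snap("scene","scene3")
J=I[100:260,230:420]
cv2.imwrite("pics/c2.png",cv2.resize(J,(760,640)[:2] if 0 else (712,600))[:,:,::-1])
# predicted corners of cart top (z=tcp-53+80) and white points
z0=arm.read_state()["eef_pos"][2]-53
m=(abs(W[...,0]-600)<90)&(abs(W[...,1]+88)<45)&(W[...,2]>z0-15)&(W[...,2]<z0+125)&(I.min(-1)>90)
p=W[m]; print(len(p),p.min(0),p.max(0))
f=p[(p[:,2]>z0+10)&(p[:,2]<z0+70)]; print(rect(f[:,:2]), np.percentile(f,[2,98],axis=0))
E
```

```text
t 5.35 pos [614.2 -87.8 200.1] xax [-0.004  0.001 -1.   ] zyaw 89.9 q [-0.26  0.49 -0.05  1.04  0.   -0.26] F [-1.7  0.5 -2.1] gap 0.466
451 [ 593.11103084 -109.49503774  147.54149988] [645.04508968 -70.82133556 265.58985539]
[641.4 -90.7  39.2   9.2  81.3] [[ 637.7602262  -108.95773185  158.55324318]
 [ 643.28385324  -71.00412461  215.91169675]]
```

View pics/c2.png

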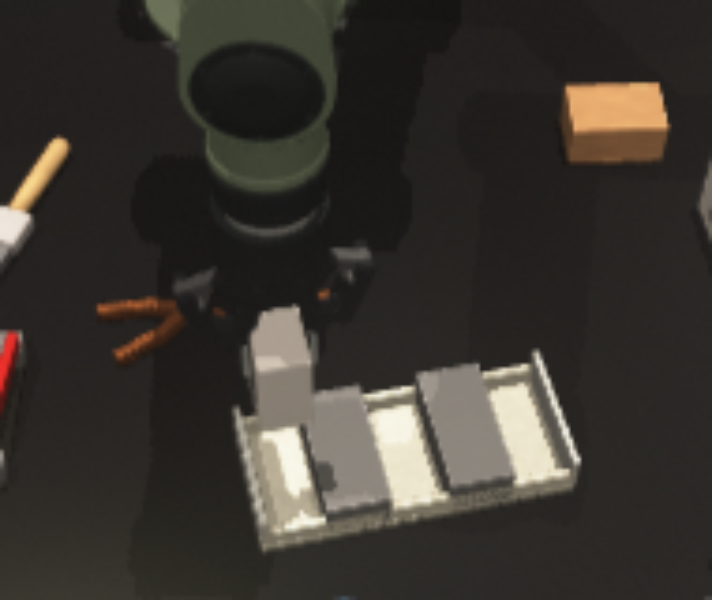

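```bash
python3 -m inch '[[[160,3,-0.25,0.15,0],[160,6,-0.25,0.15,0],[160,8,-0.25,0.15,0],[160,9,-0.25,0.15,0],[160,9,-0.25,0.15,0]]]' 20
python3 -m inch '[[[160,1.5,0,0,0],[160,3,0,0,0],[160,4,0,0,0],[160,4.5,0,0,0],[160,4.7,0,0,0],[160,4.7,0,0,0]]]' 20
python3 - <<'E'
from h import *
st()
I,D,W=snap("scene","scene4")
J=I[150:270,270:400]
cv2.imwrite("pics/c3.png",cv2.resize(J,(650,600))[:,:,::-1])
z0=arm.read_state()["eef_pos"][2]-53
m=(abs(W[...,0]-600)<90)&(abs(W[...,1]+88)<45)&(W[...,2]>z0+35)&(W[...,2]<z0+70)&(I.min(-1)>70)
f=W[m];print(rect(f[:,:2]), np.percentile(f,[2,98],axis=0))
E
```

```text
t: 5.9
eef_pos: [615.5, -83.4, 111.1]
tcp_rot: [0.499, -0.499, 0.5, 0.502]
force: [-0.3, -0.0, -2.0]
finger_gap: 0.467
t: 6.5
eef_pos: [617.7, -85.0, 66.4]
tcp_rot: [-0.5, 0.5, -0.5, -0.5]
force: [0.2, -0.3, -3.6]
finger_gap: 0.467
t 6.5 pos [617.7 -85.   66.4] xax [ 0.001 -0.    -1.   ] zyaw 90.0 q [-0.26  0.61 -0.21  0.75 -0.   -0.26] F [ 0.2 -0.3 -3.6] gap 0.467
[634.9 -82.7  24.   59.9   2.2] [[ 624.05108695 -112.74946163   49.33234439]
 [ 646.44580836  -60.16492503   81.8009382 ]]
```

View pics/c3.png

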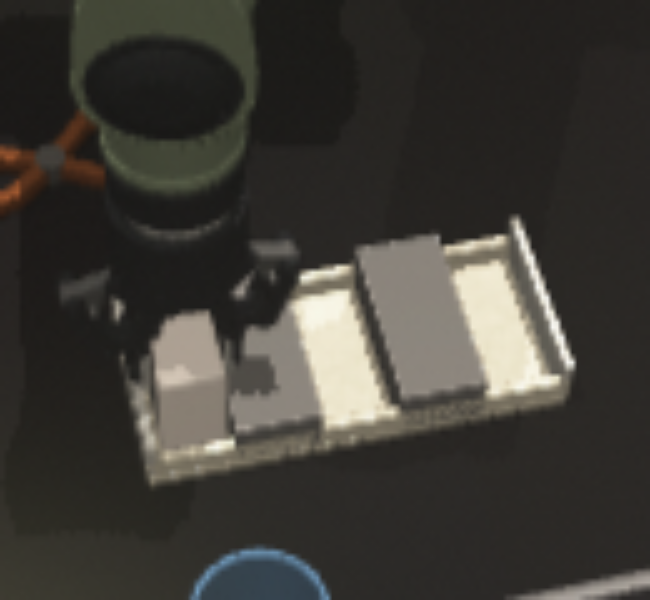

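```bash
python3 -m inch '[[[160,0.2,0,0,0],[160,0.4,0,0,0],[160,0.5,0,0,0],[160,0.5,0,0,0]]]' 20
python3 -m inch '[[[60,0,0,0,0],[0,0,0,0,0],[0,0,0,0,0],[0,0,0,0,0],[0,0,0,0,0]]]' 20
python3 -m inch '[[[0,-4,0,0,0],[0,-9,0,0,0],[0,-14,0,0,0],[0,-14,0,0,0]]]' 20
python3 - <<'E'
from h import *
st()
g=cg((435.3,364),-5); print(g)
P=go([*g,200],-5); 
g=cg((606,358),3); print(g)
P=go([*g,200],3); 
E
```

```text
t: 6.95
eef_pos: [617.8, -85.1, 62.3]
tcp_rot: [-0.5, 0.501, -0.5, -0.5]
force: [-2.0, 1.0, 4.1]
finger_gap: 0.466
t: 7.45
eef_pos: [617.4, -85.0, 60.9]
tcp_rot: [0.5, -0.5, 0.5, 0.5]
force: [0.0, -0.4, -0.1]
finger_gap: 0.998
t: 7.85
eef_pos: [621.8, -86.0, 209.0]
tcp_rot: [-0.502, 0.504, -0.497, -0.496]
force: [1.0, -0.4, -0.2]
finger_gap: 0.996
t 7.85 pos [621.8 -86.  209. ] xax [ 0.013 -0.003 -1.   ] zyaw 90.0 q [-0.25  0.48 -0.04  1.04  0.   -0.26] F [ 1.  -0.4 -0.2] gap 0.996
[450.24292047 362.69266386]
shift cm [ 0.53 17.14 44.88] twist 5.0 (alt -175.0 )
[620.97944302 358.78503934]
shift cm [ 0.75  0.07 44.48] twist -3.0 (alt 177.0 )
```

```bash
python3 -m inch '[[[0,0,-0.35,5,-3],[0,0,-0.35,10,-3],[0,0,-0.35,15,-3],[0,0,-0.35,20,-3],[0,0,-0.35,25,-3],[0,0,-0.35,30,-3],[0,0,-0.35,35,-3],[0,0,-0.35,40,-3],[0,0,-0.35,43.5,-3],[0,0,-0.35,44.4,-3],[0,0,-0.35,44.4,-3],[0,0,-0.35,44.4,-3]]]' 20
python3 - <<'E'
from h import *
st()
I,D,W=snap("scene","scene5")
for c in((435,364),(606,358),(600,-87)):
    print(cart(W,I,c))
P=go([621,358.8,53],3)
E
```

```text
t: 9.05
eef_pos: [620.7, 357.9, 200.4]
tcp_rot: [-0.486, 0.513, -0.487, -0.513]
force: [-0.2, -0.1, -0.3]
finger_gap: 1.0
t 9.05 pos [620.7 357.9 200.4] xax [-0.001 -0.001 -1.   ] zyaw 93.0 q [ 0.42  0.67  0.27  1.17 -0.    0.37] F [-0.2 -0.1 -0.3] gap 1.0
{'c': array([435.6, 362.8]), 'wh': array([42., 89.]), 'yaw': -5.2, 'lug': array([409.3, 366.1]), 'lz': np.float64(117.0), 'n': (231, 52)}
{'c': array([606.4, 357. ]), 'wh': array([93., 41.]), 'yaw': 2.3, 'lug': array([579.6, 356.7]), 'lz': np.float64(113.0), 'n': (297, 67)}
{'c': array([601.1, -86.9]), 'wh': array([40., 93.]), 'yaw': -0.4, 'lug': array([594.4, -85.8]), 'lz': np.float64(118.0), 'n': (72, 117)}
shift cm [14.77 -0.03  0.15] twist -0.1 (alt 179.9 )
```

```bash
python3 -m inch '[[[0,5,0,0,0],[0,10,0,0,0],[0,13.5,0,0,0],[0,14.7,0,0,0],[0,14.7,0,0,0],[0,14.7,0,0,0]]]' 20
python3 -m inch '[[[160,0,0,0,0],[160,0,0,0,0],[160,0,0,0,0],[160,0,0,0,0],[160,0,0,0,0],[160,0,0,0,0],[160,0,0,0,0],[160,0,0,0,0]]]' 20
python3 -m inch '[[[160,-2,0,0,0],[160,-5,0,0,0],[160,-9,0,0,0],[160,-13,0,0,0],[160,-14.7,0,0,0],[160,-14.7,0,0,0]]]' 20
python3 -m inch '[[[160,0,-0.3,-4,1],[160,0,-0.5,-8,2],[160,0,-0.7,-12,3],[160,0,-0.9,-16,3],[160,0,-0.9,-20,3],[160,0,-0.9,-23,3],[160,0,-0.9,-24.4,3],[160,0,-0.9,-24.4,3],[160,0,-0.9,-24.4,3],[160,0,-0.9,-24.4,3]]]' 20
python3 - <<'E'
from h import *
st()
I,D,W=snap("scene","scene6")
z0=arm.read_state()["eef_pos"][2]-53
m=(abs(W[...,0]-600)<90)&(abs(W[...,1]-113)<60)&(W[...,2]>z0+10)&(W[...,2]<z0+70)&(I.min(-1)>90)
f=W[m];print(rect(f[:,:2]), np.percentile(f,[2,98],axis=0))
P=go([617.3,115,200],0)
E
```

```text
t: 9.7
eef_pos: [622.3, 358.8, 56.2]
tcp_rot: [-0.488, 0.513, -0.486, -0.512]
force: [0.5, -0.7, 0.2]
finger_gap: 1.003
t: 10.5
eef_pos: [621.3, 359.6, 55.4]
tcp_rot: [-0.487, 0.513, -0.486, -0.513]
force: [-0.5, 0.6, 6.1]
finger_gap: 0.466
t: 11.1
eef_pos: [622.2, 359.8, 204.4]
tcp_rot: [-0.488, 0.514, -0.485, -0.512]
force: [1.0, -0.3, -2.1]
finger_gap: 0.461
t: 12.1
eef_pos: [642.1, 117.4, 200.3]
tcp_rot: [0.499, -0.5, 0.5, 0.501]
force: [-0.1, 0.5, -1.0]
finger_gap: 0.466
t 12.1 pos [642.1 117.4 200.3] xax [-0.001  0.001 -1.   ] zyaw 90.1 q [0.07 0.54 0.05 1.07 0.   0.07] F [-0.1  0.5 -1. ] gap 0.466
[636.6  99.8  91.6  35.5  25.1] [[595.10745588  95.81834459 158.72244521]
 [673.14862343 132.93492959 215.63579095]]
shift cm [ 0.06  2.49 -0.24] twist 0.1 (alt -179.9 )
```

```bash
python3 -m inch '[[[160,0,1.2,-0.2,0],[160,0,2.45,-0.2,0],[160,3,2.45,-0.2,0],[160,6,2.45,-0.2,0],[160,6.5,2.45,-0.2,0],[160,6.5,2.45,-0.2,0],[160,6.5,2.45,-0.2,0]]]' 20
python3 - <<'E'
from h import *
st()
I,D,W=snap("scene","scene7")
z0=arm.read_state()["eef_pos"][2]-53
m=(abs(W[...,0]-600)<90)&(abs(W[...,1]-113)<35)&(W[...,2]>z0+10)&(W[...,2]<z0+70)&(I.min(-1)>90)
f=W[m];print(rect(f[:,:2]), np.percentile(f,[2,50,98],axis=0))
E
```

```text
t: 12.85
eef_pos: [619.0, 114.5, 137.3]
tcp_rot: [-0.5, 0.501, -0.499, -0.5]
force: [-0.4, 0.2, -2.0]
finger_gap: 0.464
t 12.85 pos [619.  114.5 137.3] xax [ 0.002  0.    -1.   ] zyaw 90.1 q [ 0.07  0.55 -0.12  0.9   0.    0.06] F [-0.4  0.2 -2. ] gap 0.464
[614.8  96.7  90.9  35.   25. ] [[572.29782485  92.49053223  95.77153075]
 [647.54658886 108.48450053 127.02229233]
 [650.43116447 129.59454644 153.30087526]]
```

```bash
python3 -m inch '[[[160,1.5,0.4,0.05,0],[160,3,0.4,0.05,0],[160,4.5,0.4,0.05,0],[160,6,0.4,0.05,0],[160,6.7,0.4,0.05,0],[160,7,0.4,0.05,0],[160,7.2,0.4,0.05,0],[160,7.4,0.4,0.05,0],[160,7.4,0.4,0.05,0]]]' 20
python3 -c "
from h import *
st()"
```

```text
t: 13.8
eef_pos: [615.0, 114.5, 63.3]
tcp_rot: [-0.5, 0.501, -0.499, -0.5]
force: [-0.2, 0.8, 2.5]
finger_gap: 0.464
t 13.8 pos [615.  114.5  63.3] xax [ 0.002  0.    -1.   ] zyaw 90.0 q [ 0.07  0.62 -0.2   0.75  0.    0.07] F [-0.2  0.8  2.5] gap 0.464
```

```bash
python3 -m inch '[[[60,0,0,0,0],[0,0,0,0,0],[0,0,0,0,0],[0,0,0,0,0],[0,0,0,0,0]]]' 20
python3 -m inch '[[[0,-4,0,0,0],[0,-9,0,0,0],[0,-14,0,0,0],[0,-14,0,0,0],[0,-14,0,0,0]]]' 20
python3 - <<'E'
from h import *
st()
I,D,W=snap("scene","scene8")
for c in((435,364),(600,113),(600,-87)): print(cart(W,I,c))
P=go([*cg((435.5,363.8),-5),200],-5)
E
```

```text
t: 14.3
eef_pos: [614.1, 114.3, 62.0]
tcp_rot: [0.5, -0.5, 0.5, 0.5]
force: [0.1, -0.6, -0.2]
finger_gap: 0.997
t: 14.8
eef_pos: [615.1, 114.4, 203.6]
tcp_rot: [-0.501, 0.501, -0.499, -0.499]
force: [-0.7, -0.5, -0.5]
finger_gap: 1.002
t 14.8 pos [615.1 114.4 203.6] xax [ 0.004  0.    -1.   ] zyaw 90.0 q [ 0.07  0.49 -0.04  1.04  0.    0.07] F [-0.7 -0.5 -0.5] gap 1.002
{'c': array([437.2, 361.9]), 'wh': array([42., 94.]), 'yaw': -4.6, 'lug': array([408.1, 366.4]), 'lz': np.float64(115.0), 'n': (240, 52)}
{'c': array([601.2, 112.5]), 'wh': array([89., 40.]), 'yaw': 0.3, 'lug': array([592.8, 113.7]), 'lz': np.float64(118.0), 'n': (81, 112)}
{'c': array([600.7, -86.6]), 'wh': array([40., 94.]), 'yaw': -0.0, 'lug': array([595.8, -86.2]), 'lz': np.float64(118.0), 'n': (72, 126)}
shift cm [ 0.18 16.33 24.83] twist 5.0 (alt -175.0 )
```

```bash
python3 -m inch '[[[0,0,2.7,4.1,2],[0,0,5.5,8.3,5],[0,0,8.2,12.4,5],[0,0,11,16.6,5],[0,0,13.6,20.7,5],[0,0,15.6,23.7,5],[0,0,16.3,24.8,5],[0,0,16.3,24.8,5],[0,0,16.3,24.8,5],[0,0,16.3,24.8,5]]]' 20
python3 - <<'E'
from h import *
st()
I,D,W=snap("scene","scene9")
print(cart(W,I,(435,364)))
P=go([*cg((435.8,363.8),-5),53],-5)
E
```

```text
t: 15.85
eef_pos: [451.7, 360.9, 201.4]
tcp_rot: [0.521, -0.477, 0.522, 0.477]
force: [-0.5, -0.5, -0.5]
finger_gap: 0.996
t 15.85 pos [451.7 360.9 201.4] xax [-0.001 -0.001 -1.   ] zyaw 84.9 q [ 0.55  0.41 -0.18  0.99 -0.    0.64] F [-0.5 -0.5 -0.5] gap 0.996
{'c': array([435.4, 362.6]), 'wh': array([42., 90.]), 'yaw': -5.3, 'lug': array([409.2, 366.6]), 'lz': np.float64(114.0), 'n': (236, 47)}
shift cm [14.86  0.12  0.16] twist -0.1 (alt 179.9 )
```

```bash
python3 -m inch '[[[0,5,0,0.1,0],[0,10,0,0.1,0],[0,13.5,0,0.1,0],[0,14.8,0,0.1,0],[0,14.8,0,0.1,0],[0,14.8,0,0.1,0]]]' 20
python3 -m inch '[[[160,0,0,0,0],[160,0,0,0,0],[160,0,0,0,0],[160,0,0,0,0],[160,0,0,0,0],[160,0,0,0,0],[160,0,0,0,0],[160,0,0,0,0]]]' 20
python3 -m inch '[[[160,-2,0,0,0],[160,-5,0,0,0],[160,-9,0,0,0],[160,-13,0,0,0],[160,-14.8,0,0,0],[160,-14.8,0,0,0]]]' 20
python3 -m inch '[[[160,0,-2,-3.4,-1],[160,0,-4,-6.8,-2],[160,0,-6.4,-11,-3],[160,0,-8.8,-15,-4],[160,0,-11.2,-19,-5],[160,0,-13.5,-23,-5],[160,0,-16,-27.2,-5],[160,0,-18,-30.6,-5],[160,0,-19,-32.5,-5],[160,0,-19.5,-33.2,-5],[160,0,-19.5,-33.2,-5],[160,0,-19.5,-33.2,-5]]]' 20
python3 - <<'E'
from h import *
st()
I,D,W=snap("scene","scene10")
z0=arm.read_state()["eef_pos"][2]-53
m=(abs(W[...,0]-600)<90)&(abs(W[...,1]-13)<30)&(W[...,2]>z0+10)&(W[...,2]<z0+70)&(I.min(-1)>90)
f=W[m];print(rect(f[:,:2]), np.percentile(f,[2,50,98],axis=0))
E
```

```text
t: 16.5
eef_pos: [452.5, 363.5, 55.4]
tcp_rot: [0.522, -0.478, 0.521, 0.477]
force: [-0.3, 0.7, 1.1]
finger_gap: 1.002
t: 17.3
eef_pos: [451.7, 363.7, 55.2]
tcp_rot: [0.522, -0.478, 0.521, 0.478]
force: [-0.1, -0.3, 6.6]
finger_gap: 0.465
t: 17.9
eef_pos: [452.5, 364.3, 205.0]
tcp_rot: [0.523, -0.478, 0.519, 0.478]
force: [0.1, 0.1, -3.5]
finger_gap: 0.468
t: 19.1
eef_pos: [615.5, 16.8, 200.9]
tcp_rot: [0.499, -0.5, 0.5, 0.501]
force: [0.1, 0.3, -3.4]
finger_gap: 0.464
t 19.1 pos [615.5  16.8 200.9] xax [-0.002  0.001 -1.   ] zyaw 90.1 q [-0.09  0.47 -0.07  1.03  0.   -0.09] F [ 0.1  0.3 -3.4] gap 0.464
[641.5  13.6  40.4  12.3  78.5] [[635.39397493  -4.98874545 159.25150843]
 [641.86597417  12.47406234 190.26545415]
 [644.42870418  32.08791552 217.26324816]]
```

```bash
python3 -m inch '[[[160,2,-0.15,-0.15,0],[160,5,-0.15,-0.15,0],[160,8,-0.15,-0.15,0],[160,10,-0.15,-0.15,0],[160,11.5,-0.15,-0.15,0],[160,12.5,-0.15,-0.15,0],[160,13.3,-0.15,-0.15,0],[160,13.7,-0.15,-0.15,0],[160,13.9,-0.15,-0.15,0],[160,13.9,-0.15,-0.15,0]]]' 20
python3 -c "
from h import *
st()"
```

```text
t: 20.15
eef_pos: [618.4, 14.2, 63.6]
tcp_rot: [-0.5, 0.5, -0.5, -0.5]
force: [0.1, -0.7, -2.5]
finger_gap: 0.464
t 20.15 pos [618.4  14.2  63.6] xax [ 0.001 -0.    -1.   ] zyaw 90.0 q [-0.1   0.61 -0.22  0.74  0.   -0.1 ] F [ 0.1 -0.7 -2.5] gap 0.464
```

```bash
python3 -m inch '[[[160,0.1,0,0,0],[160,0.2,0,0,0],[160,0.25,0,0,0],[160,0.25,0,0,0]]]' 20
python3 -m inch '[[[60,0,0,0,0],[0,0,0,0,0],[0,0,0,0,0],[0,0,0,0,0],[0,0,0,0,0]]]' 20
python3 -m inch '[[[0,-4,0,0,0],[0,-9,0,0,0],[0,-14,0,0,0],[0,-14,5,0,0],[0,-14,10,0,0],[0,-14,15,0,0],[0,-14,20,0,0],[0,-14,25,0,0],[0,-14,25,0,0]]]' 20
python3 - <<'E'
from h import *
st()
for f in("top","scene"):
    I,D,W=snap(f,f+"11")
    for c in((600,113),(600,13),(600,-87)): print(cart(W,I,c,60))
    for d in arm.spot_point("cap1",f)[:6]: u,v=d["xy"][0]*640,d["xy"][1]*400; print("cap",round(d["p"],2),(int(u),int(v)),rayz(f,u,v,103).round(0))
    if f=="top": a=cv2.resize(I[150:220,245:355],(800,509))
    else: b=0
    # pliers
    Z=W[...,2]; s=(abs(W[...,0]-510)<160)&(abs(W[...,1]+330)<75)
    J=I.astype(int); red=s&(J[...,0]>J[...,1]+60)&(J[...,2]<J[...,0]-60)&(Z>34)&(Z<60)
    n,l,_,_=cv2.connectedComponentsWithStats(red.astype(np.uint8))
    for k in range(1,n):
        g=W[l==k]
        if len(g)>25: print("handle",len(g),rect(g[:,:2]),g[:,2].mean().round(1))
cv2.imwrite("pics/c4.png",a[:,:,::-1])
E
```

```text
t: 20.55
eef_pos: [618.7, 14.0, 63.2]
tcp_rot: [-0.5, 0.501, -0.499, -0.5]
force: [-5.9, -0.2, 12.4]
finger_gap: 0.463
t: 21.05
eef_pos: [618.0, 14.1, 60.3]
tcp_rot: [0.5, -0.5, 0.5, 0.5]
force: [-0.9, 0.1, 0.7]
finger_gap: 1.003
t: 21.95
eef_pos: [359.5, 15.2, 198.9]
tcp_rot: [0.498, -0.498, 0.502, 0.502]
force: [0.1, -0.1, -0.5]
finger_gap: 0.996
t 21.95 pos [359.5  15.2 198.9] xax [-0.008  0.001 -1.   ] zyaw 90.0 q [-0.16  0.01 -0.69  0.88 -0.   -0.16] F [ 0.1 -0.1 -0.5] gap 0.996
{'c': array([598.5, 116.2]), 'wh': array([40., 89.]), 'yaw': -0.1, 'lug': array([584.1, 117.1]), 'lz': np.float64(118.0), 'n': (125, 101)}
{'c': array([600.2,  14. ]), 'wh': array([38., 88.]), 'yaw': -0.5, 'lug': array([591. ,  16.4]), 'lz': np.float64(118.0), 'n': (107, 91)}
{'c': array([599.5, -83.8]), 'wh': array([38., 88.]), 'yaw': -0.9, 'lug': array([587.1, -80.6]), 'lz': np.float64(118.0), 'n': (129, 94)}
cap 0.51 (262, 193) [567. 114. 103.]
handle 131 [ 470.8 -295.    11.4   94.3   71.5] 42.9
handle 135 [ 455.7 -353.1   10.7   93.6   79.4] 42.9
{'c': array([601. , 112.7]), 'wh': array([91., 41.]), 'yaw': 0.5, 'lug': array([594.6, 113.7]), 'lz': np.float64(117.0), 'n': (83, 117)}
{'c': array([603.4,  12.4]), 'wh': array([88., 41.]), 'yaw': 0.1, 'lug': array([595.7,  11.9]), 'lz': np.float64(118.0), 'n': (89, 133)}
{'c': array([600.7, -86.7]), 'wh': array([40., 93.]), 'yaw': -0.0, 'lug': array([593.8, -86.8]), 'lz': np.float64(118.0), 'n': (84, 114)}
handle 87 [ 454.5 -355.5   11.5   99.2   79.7] 44.3
handle 97 [ 470.5 -297.2   11.5   95.2   70.7] 43.9
```

View pics/c4.png

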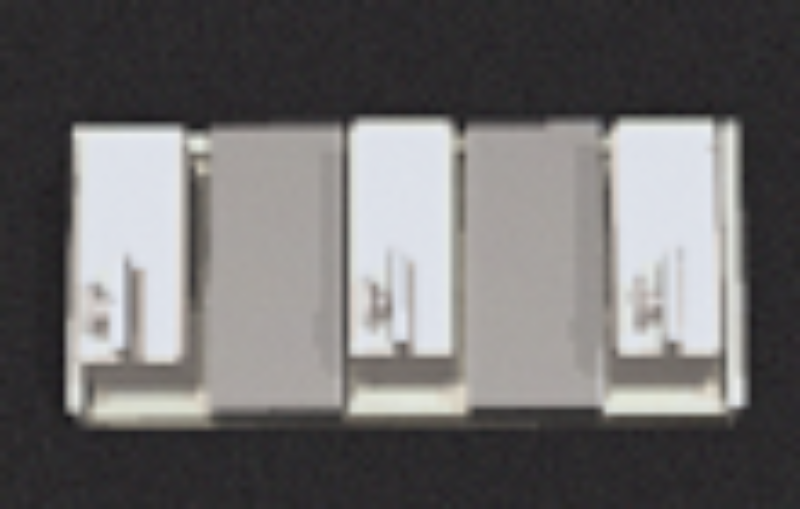

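All three cartridges are loaded and upright, with caps on the left and yaw about 0. Now the pliers.

```bash
python3 - <<'E'
from h import *
P=go([467.3,-326.3,110],-14.6); go([467.3,-326.3,22],-14.6,P)
E
```

```text
shift cm [  9.15  -9.71 -34.  ] twist 14.6 (alt -165.4 )
shift cm [ 8.8   0.02 -0.  ] twist 0.0 (alt 180.0 )
```

```bash
python3 -m inch '[[[0,0,-1.3,-4.8,5],[0,0,-2.6,-9.6,10],[0,0,-4,-14.4,14.6],[0,0,-5.4,-19.2,14.6],[0,0,-6.8,-24,14.6],[0,0,-8.2,-28.8,14.6],[0,3,-9.3,-33,14.6],[0,6,-9.7,-34,14.6],[0,9,-9.7,-34,14.6],[0,9,-9.7,-34,14.6],[0,9,-9.7,-34,14.6]]]' 20
python3 - <<'E'
from h import *
st()
go([467.3,-326.3,22],-14.6)
I,D,W=snap("top","top12")
cv2.imwrite("pics/c5.png",cv2.resize(I[170:280,380:460],(436,600))[:,:,::-1])
E
```

```text
t: 23.25
eef_pos: [465.6, -326.1, 110.0]
tcp_rot: [0.559, -0.432, 0.559, 0.433]
force: [-0.5, -1.0, 0.5]
finger_gap: 1.001
t 23.25 pos [ 465.6 -326.1  110. ] xax [-0.001  0.001 -1.   ] zyaw 75.4 q [-0.74  0.48 -0.32  0.78  0.   -0.49] F [-0.5 -1.   0.5] gap 1.001
shift cm [ 8.8  -0.19  0.02] twist 0.0 (alt -180.0 )
```

View pics/c5.png

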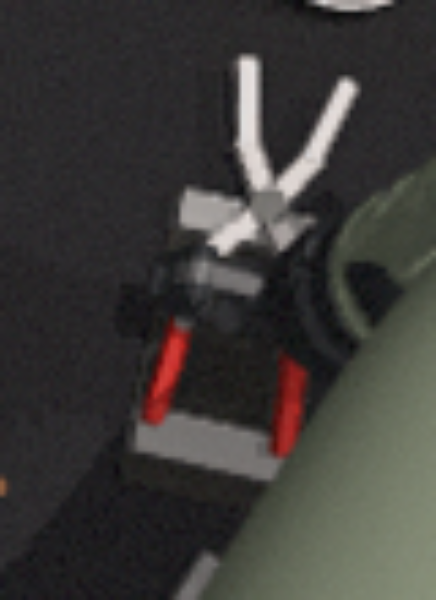

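```bash
python3 -m inch '[[[0,4,-0.1,0,0],[0,7,-0.1,0,0],[0,8.3,-0.1,0,0],[0,8.8,-0.1,0,0],[0,8.8,-0.1,0,0],[0,8.8,-0.1,0,0]]]' 40
python3 -m inch '[[[50,0,0,0,0],[50,0,0,0,0],[50,0,0,0,0],[50,0,0,0,0]]]' 40
python3 -m inch '[[[68,0,0,0,0],[68,0,0,0,0],[68,0,0,0,0],[68,0,0,0,0],[68,0,0,0,0]]]' 40
```

```text
t: 23.9
eef_pos: [467.3, -327.1, 24.2]
tcp_rot: [0.559, -0.434, 0.559, 0.432]
force: [-0.2, 0.7, 0.4]
finger_gap: 0.998
t: 24.3
eef_pos: [467.1, -327.2, 24.7]
tcp_rot: [0.56, -0.434, 0.559, 0.431]
force: [0.1, 1.4, 8.8]
finger_gap: 0.808
t: 24.8
eef_pos: [467.2, -328.4, 25.8]
tcp_rot: [0.559, -0.434, 0.56, 0.431]
force: [-4.2, -0.5, 16.1]
finger_gap: 0.735
```

```bash
python3 -m inch '[[[76,-0.1,0,0,0],[76,-0.2,0,0,0],[76,-0.2,0,0,0],[76,-0.2,0,0,0],[76,-0.2,0,0,0]]]' 40
python3 -m inch '[[[76,-0.5,0,0,0],[76,-1.2,0,0,0],[76,-2,0,0,0],[76,-4,0,0,0],[76,-6,0,0,0],[76,-8,0,0,0],[76,-10,0,0,0],[76,-12,0,0,0],[76,-14,0,0,0],[76,-14,0,0,0]]]' 40
python3 - <<'E'
from h import *
st()
for f in("top","scene"):
    I,D,W=snap(f,f+"13"); Z=W[...,2]; zt=arm.read_state()["eef_pos"][2]
    s=(abs(W[...,0]-540)<180)&(abs(W[...,1]+340)<90)&(Z>zt-20)&(Z<zt+45)
    J=I.astype(int); red=s&(J[...,0]>J[...,1]+60)&(J[...,2]<J[...,0]-60)
    n,l,_,_=cv2.connectedComponentsWithStats(red.astype(np.uint8))
    for k in range(1,n):
        g=W[l==k]
        if len(g)>15: print("handle",len(g),rect(g[:,:2]),g.mean(0).round(1),g[:,2].mean().round(1))
    jw=s&(W[...,0]>545)&(J.min(-1)>90)&(abs(J[...,0]-J[...,2])<40); g=W[jw]; 
    for lo in range(545,640,15):
        q=g[(g[:,0]>=lo)&(g[:,0]<lo+15)]
        if len(q): print(lo,len(q),np.sort(q[:,1])[[0,len(q)//2,-1]].round(0),q[:,2].mean().round(1))
    if f=="top": cv2.imwrite("pics/c6.png",cv2.resize(I[150:290,360:480],(514,600))[:,:,::-1])
E
```

```text
t: 25.3
eef_pos: [467.3, -328.0, 26.3]
tcp_rot: [0.559, -0.434, 0.56, 0.431]
force: [-1.1, -1.9, 10.1]
finger_gap: 0.706
t: 26.3
eef_pos: [467.5, -327.1, 167.3]
tcp_rot: [0.56, -0.434, 0.559, 0.431]
force: [0.7, -0.0, -3.0]
finger_gap: 0.708
t 26.3 pos [ 467.5 -327.1  167.3] xax [ 0.004 -0.003 -1.   ] zyaw 75.4 q [-0.74  0.42 -0.25  0.9   0.   -0.49] F [ 0.7 -0.  -3. ] gap 0.708
handle 32 [ 505.4 -309.5    9.1   20.6   74.5] [ 505.3 -309.   183.9] 183.9
handle 74 [ 444.5 -293.3   10.3   40.2   78. ] [ 444.5 -293.1  184. ] 184.0
handle 19 [ 435.  -339.3    6.6   15.4   52.1] [ 435.3 -340.3  183. ] 183.0
545 54 [-368. -350. -336.] 181.1
560 56 [-372. -357. -333.] 181.4
575 46 [-382. -368. -334.] 181.8
590 49 [-387. -374. -335.] 182.2
605 24 [-383. -340. -336.] 181.5
handle 75 [ 466.7 -354.2   10.8   72.4   75.4] [ 467.8 -353.7  184. ] 184.0
handle 46 [ 492.9 -308.1   10.3   51.2   73.6] [ 497.1 -309.6  183.5] 183.5
545 42 [-368. -354. -339.] 180.1
560 39 [-376. -360. -336.] 181.2
575 39 [-382. -346. -337.] 181.4
590 39 [-389. -379. -338.] 181.1
605 24 [-386. -345. -339.] 179.9
```

View pics/c6.png

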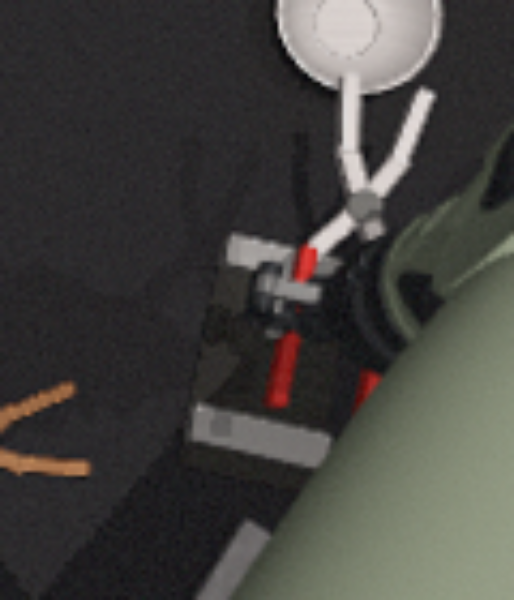

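```bash
python3 - <<'E'
from h import *
p=rayz("top",445.2,198.3,183); print("pivot top",p)
I,D,W=load("scene13"); J=I.astype(int); Z=W[...,2]
s=(abs(W[...,0]-540)<100)&(abs(W[...,1]+340)<90)&(Z>150)&(Z<215)
g=W[s&(J.min(-1)>60)]
d=np.array([np.cos(np.radians(-14.6)),np.sin(np.radians(-14.6))]); n=np.array([-d[1],d[0]])
for f in("top13","scene13"):
    I,D,W=load(f); J=I.astype(int); Z=W[...,2]
    s=(abs(W[...,0]-540)<130)&(abs(W[...,1]+340)<110)&(Z>150)&(Z<215)
    g=W[s&(J.min(-1)>60)]; r=g[:,:2]-[467.5,-327.1]; a=r@d; b=r@n
    print(f,"max ahead",np.sort(a)[-8:].round(0))
    for lo in range(40,155,10):
        q=b[(a>=lo)&(a<lo+10)]
        if len(q)>3:
            q=np.sort(q); k=np.argmax(np.diff(q)); print(lo,len(q),q[0].round(1),(q[k].round(1),q[k+1].round(1)),q[-1].round(1))
E
```

```text
pivot top [ 537.06418182 -346.08559943  183.        ]
top13 max ahead [146. 147. 147. 147. 148. 148. 148. 148.]
40 20 12.5 (np.float64(12.5), np.float64(14.5)) 26.2
50 28 -8.6 (np.float64(-3.1), np.float64(6.0)) 21.2
60 42 -12.6 (np.float64(-12.6), np.float64(-10.9)) 14.6
70 33 -8.1 (np.float64(-7.1), np.float64(-5.1)) 10.7
80 37 -10.2 (np.float64(4.3), np.float64(6.3)) 15.3
90 46 -16.3 (np.float64(-3.1), np.float64(4.5)) 20.0
100 43 -18.1 (np.float64(-6.6), np.float64(10.2)) 21.4
110 32 -19.7 (np.float64(-10.2), np.float64(13.7)) 22.5
120 39 -20.6 (np.float64(-11.0), np.float64(14.6)) 24.4
130 39 -22.5 (np.float64(-13.7), np.float64(16.5)) 26.6
140 31 -23.9 (np.float64(-15.3), np.float64(19.1)) 27.3
scene13 max ahead [148. 148. 148. 148. 149. 149. 149. 149.]
40 36 -30.3 (np.float64(-12.1), np.float64(10.1)) 24.9
50 38 -22.5 (np.float64(-8.1), np.float64(2.8)) 20.5
60 29 -15.0 (np.float64(-15.0), np.float64(-12.1)) 13.4
70 22 -9.2 (np.float64(4.9), np.float64(7.1)) 7.4
80 37 -12.8 (np.float64(-12.4), np.float64(-10.3)) 10.8
90 29 -15.9 (np.float64(-6.0), np.float64(3.8)) 15.9
100 33 -19.5 (np.float64(-8.5), np.float64(9.0)) 18.9
110 27 -21.2 (np.float64(-12.0), np.float64(10.8)) 20.2
120 33 -22.6 (np.float64(-13.4), np.float64(11.8)) 21.9
130 29 -24.6 (np.float64(-15.4), np.float64(14.9)) 23.6
140 41 -26.0 (np.float64(-17.2), np.float64(15.6)) 25.4
```

```bash
python3 - <<'E'
from h import *
st();P=go([350,-80.7,130],0); go([442,-80.7,95],0,P)
E
```

```text
t 26.4 pos [ 466.1 -326.   164.3] xax [ 0. -0. -1.] zyaw 75.4 q [-0.74  0.42 -0.25  0.9   0.   -0.49] F [-0.4 -0.1 -2.4] gap 0.702
shift cm [ 3.43 17.41 20.83] twist -14.6 (alt 165.4 )
shift cm [ 3.5 -9.2  0. ] twist 0.0 (alt 180.0 )
```

```bash
python3 -m inch '[[[76,0,2.5,3,-2],[76,0,5,6,-5],[76,0,7.5,9,-8],[76,0,10,12,-11],[76,0,12.5,15,-14.6],[76,0,15,18,-14.6],[76,1.5,17,20.3,-14.6],[76,3.4,17.4,20.8,-14.6],[76,3.4,17.4,20.8,-14.6],[76,3.4,17.4,20.8,-14.6]]]' 40
python3 -m inch '[[[76,1.5,0,0,0],[76,3,0,0,0],[76,3.5,0,0,0],[76,3.5,0,0,0],[76,3.5,-2,0,0],[76,3.5,-2,0,0],[76,3.5,-2,0,0]]]' 40
cat >> h.py <<'E'
def chk(tag,yb,view=True):
    st(); s=arm.read_state(); x0,y0,z0=s["eef_pos"]; z0+=7.7
    for f in("top","scene"):
        I,D,W=snap(f,f+tag); J=I.astype(int); Z=W[...,2]; X,Y=W[...,0],W[...,1]
        r=W[(abs(Y-yb)<25)&(X>540)&(X<650)&(Z>83)&(Z<94)&(J.min(-1)>80)]; 
        if len(r)>20: print(f,"case top",rect(r[:,:2]))
        l=W[(abs(Y-yb)<30)&(X>550)&(X<600)&(Z>111)&(Z<122)&(J.min(-1)>80)]
        if len(l)>3: print(f,"lug top",len(l),np.percentile(l,[5,50,95],axis=0).round(1).tolist())
        a=X-x0;b=Y-y0
        for lo in(110,120,130,138):
            q=np.sort(b[(a>=lo)&(a<lo+10)&(abs(b)<40)&(abs(Z-z0-5)<9)&(J.min(-1)>60)])
            if len(q)>3: k=np.argmax(np.diff(q)); print(f,lo,len(q),q[0].round(1),q[k].round(1),q[k+1].round(1),q[-1].round(1))
E
python3 -c "
from h import *
chk('14',-85)
I=load('top14')[0][150:270,250:410];J=load('scene14')[0][130:250,230:390]
cv2.imwrite('pics/c7.png',np.vstack([cv2.resize(J,(400,300)),cv2.resize(I,(400,300))])[:,:,::-1])
"
```

```text
t: 27.4
eef_pos: [349.7, -81.1, 130.1]
tcp_rot: [0.5, -0.5, 0.5, 0.501]
force: [-0.5, 0.2, -2.5]
finger_gap: 0.708
t: 28.1
eef_pos: [370.5, -81.5, 96.0]
tcp_rot: [-0.5, 0.5, -0.5, -0.5]
force: [0.0, 0.3, -3.3]
finger_gap: 0.701
t 28.1 pos [370.5 -81.5  96. ] xax [ 0. -0. -1.] zyaw 90.0 q [-0.41  0.19 -0.81  0.57 -0.   -0.41] F [ 0.   0.3 -3.3] gap 0.701
top case top [599.7 -83.8  38.4  88.8  89.2]
top lug top 39 [[557.2, -86.7, 112.4], [571.0, -83.7, 117.5], [587.1, -73.4, 121.1]]
top 110 29 -19.8 -9.7 14.3 22.2
top 120 29 -20.2 -12.0 16.7 24.6
top 130 23 -23.0 -12.6 16.5 24.5
top 138 28 -23.0 -14.7 19.0 27.1
scene case top [601.5 -86.8  39.6  91.8  90. ]
scene lug top 29 [[558.8, -89.6, 112.3], [574.3, -86.5, 117.7], [589.1, -75.1, 121.3]]
scene 110 20 -21.1 -13.0 10.5 19.2
scene 120 16 -22.6 -15.0 11.8 20.4
scene 130 22 -24.9 -16.7 13.3 22.2
scene 138 27 -26.7 -19.1 16.0 25.1
```

View pics/c7.png

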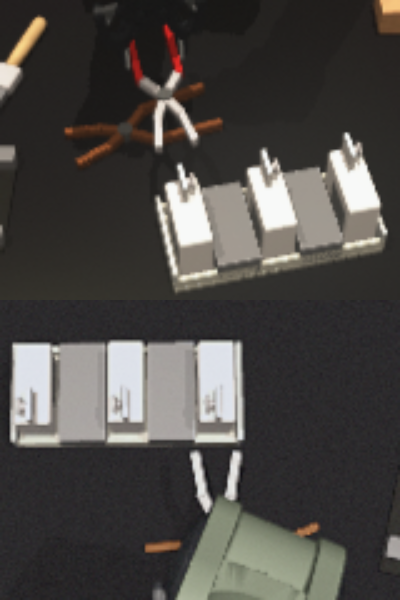

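```bash
python3 -m inch '[[[76,0.05,-1,0.1,0],[76,0.05,-2.5,0.1,0],[76,0.05,-4,0.1,0],[76,0.05,-5.5,0.1,0],[76,0.05,-6.5,0.1,0],[76,0.05,-7.1,0.1,0],[76,0.05,-7.1,0.1,0],[76,0.05,-7.1,0.1,0]]]' 40
python3 -c "
from h import *
chk('15',-85)
I=load('top15')[0][160:230,270:370];J=load('scene15')[0][160:250,260:370]
cv2.imwrite('pics/c8.png',np.hstack([cv2.resize(J,(400,327)),cv2.resize(I,(400,327))])[:,:,::-1])
"
```

```text
t: 29.0
eef_pos: [440.4, -79.9, 94.7]
tcp_rot: [0.5, -0.5, 0.5, 0.5]
force: [-0.5, -0.2, -1.3]
finger_gap: 0.701
t 29.0 pos [440.4 -79.9  94.7] xax [-0.001  0.    -1.   ] zyaw 90.0 q [-0.34  0.31 -0.65  0.62 -0.   -0.35] F [-0.5 -0.2 -1.3] gap 0.701
top case top [610.3 -83.9  38.5  67.   89. ]
top lug top 19 [[557.8, -100.3, 111.1], [581.4, -84.2, 115.7], [588.7, -55.4, 120.0]]
top 120 15 -20.6 -15.3 16.6 24.6
top 130 22 -23.4 -7.0 16.4 24.5
top 138 28 -23.7 -7.0 8.4 27.0
scene case top [601.8 -86.7  40.1  90.5  89.8]
scene lug top 56 [[554.2, -102.3, 111.3], [571.2, -87.8, 113.4], [589.1, -64.2, 120.5]]
scene 110 22 -20.7 -8.4 9.6 18.4
scene 120 28 -22.3 -6.5 0.2 20.9
scene 130 32 -24.9 5.9 13.7 22.2
scene 138 37 -27.3 -19.3 -10.3 23.7
```

View pics/c8.png

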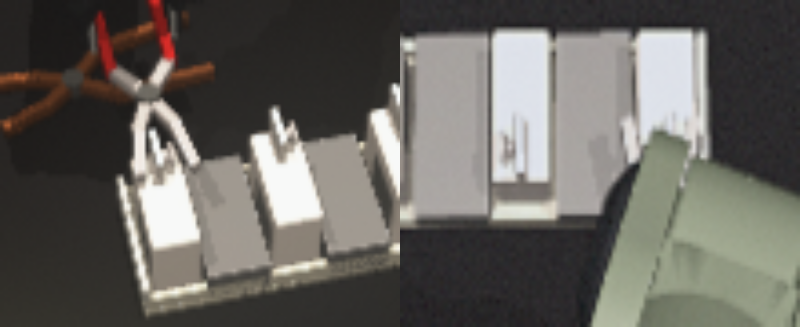

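The jaws straddle the lug with no contact force, so I'll squeeze.

```bash
python3 -m inch '[[[90,0,0,0,0],[100,0,0,0,0],[110,0,0,0,0],[110,0,0,0,0],[110,0,0,0,0]]]' 40
python3 -m inch '[[[120,0,0,0,0],[130,0,0,0,0],[140,0,0,0,0],[160,0,0,0,0],[160,0,0,0,0],[160,0,0,0,0],[160,0,0,0,0],[160,0,0,0,0]]]' 40
python3 -c "
from h import *
chk('16',-85)"
```

```text
t: 29.6
eef_pos: [441.0, -80.2, 95.0]
tcp_rot: [-0.5, 0.5, -0.5, -0.5]
force: [0.6, -0.1, -2.0]
finger_gap: 0.574
t: 30.4
eef_pos: [441.1, -80.3, 95.0]
tcp_rot: [-0.5, 0.5, -0.5, -0.5]
force: [-1.0, -2.9, -1.5]
finger_gap: 0.43
t 30.4 pos [441.1 -80.3  95. ] xax [ 0. -0. -1.] zyaw 90.0 q [-0.34  0.31 -0.65  0.62 -0.   -0.34] F [-1.  -2.9 -1.5] gap 0.43
top case top [604.8 -81.1  38.2  84.3  89. ]
top lug top 14 [[580.3, -84.3, 113.4], [585.5, -81.6, 117.7], [589.9, -74.5, 119.7]]
top 130 10 -12.6 -6.9 8.8 14.2
top 138 24 -12.7 1.1 8.7 14.1
scene case top [603.4 -84.8  40.3  89.4  89.1]
scene lug top 35 [[560.0, -91.7, 111.5], [574.0, -84.2, 115.8], [589.5, -74.5, 121.0]]
scene 110 23 -16.9 -6.1 3.0 13.1
scene 120 20 -15.4 -3.9 4.4 10.5
scene 130 28 -15.8 -6.1 -2.6 11.7
scene 138 25 -15.0 0.9 3.4 11.5
```

```bash
python3 -m inch '[[[120,0,0,0,0],[100,0,0,0,0],[85,0,0,0,0],[76,0,0,0,0],[76,0,0,0,0],[76,0,0,0,0],[76,0,0,0,0]]]' 40
python3 -m inch '[[[76,0,1,0,0],[76,0,2.5,0,0],[76,0,4.5,0,0],[76,0,6.5,0,0],[76,0,8,0,0],[76,0,9,0,0],[76,0,9,0,0],[76,0,9,0,0]]]' 40
python3 -c "
from h import *
chk('17',-85)
I=load('top17')[0][165:215,245:350];J=load('scene17')[0][180:250,285:395]
cv2.imwrite('pics/c9.png',np.vstack([cv2.resize(J,(640,300)),cv2.resize(I,(640,300))])[:,:,::-1])
"
```

```text
t: 31.2
eef_pos: [441.1, -80.1, 95.0]
tcp_rot: [0.5, -0.5, 0.5, 0.5]
force: [-0.1, -0.4, -2.1]
finger_gap: 0.702
t: 32.0
eef_pos: [351.7, -80.5, 95.3]
tcp_rot: [-0.5, 0.5, -0.5, -0.5]
force: [-0.4, 0.8, -2.5]
finger_gap: 0.701
t 32.0 pos [351.7 -80.5  95.3] xax [ 0.001 -0.    -1.   ] zyaw 90.0 q [-0.43  0.16 -0.85  0.56  0.   -0.43] F [-0.4  0.8 -2.5] gap 0.701
top case top [601.6 -81.   38.2  90.7  89.1]
top lug top 42 [[557.7, -84.2, 112.6], [572.9, -81.3, 117.8], [589.2, -76.6, 120.4]]
top 110 30 -17.8 -9.8 13.4 21.6
top 120 26 -20.8 -12.7 15.9 23.7
top 130 25 -21.0 -13.0 15.9 26.1
top 138 27 -24.0 -15.7 18.3 26.1
scene case top [602.8 -85.4  39.7  89.6  89.2]
scene lug top 31 [[562.0, -87.4, 112.0], [576.3, -84.0, 117.9], [591.0, -78.7, 121.0]]
scene 110 17 -21.2 -13.7 10.0 18.4
scene 120 17 -22.5 -16.0 11.3 19.5
scene 130 22 -25.2 -17.5 12.9 23.4
scene 138 25 -27.0 -19.0 14.2 23.4
```

View pics/c9.png

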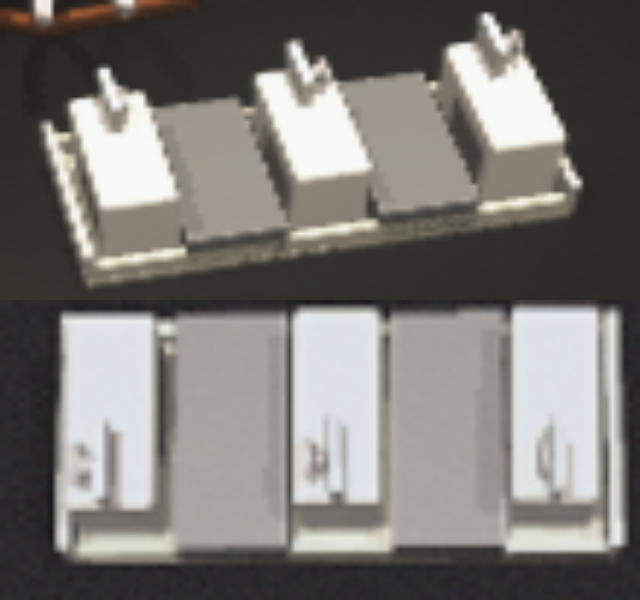

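Stud A shows shut: its cap now hugs the lug, and its extent dropped about 6 mm. On to the middle bay.

```bash
python3 -m inch '[[[76,0,0,2,0],[76,0,0,5,0],[76,0,0,8,0],[76,0,-0.7,9.6,0],[76,0,-1.5,9.8,0],[76,0,-2,9.8,0],[76,0,-2,9.8,0],[76,0,-2,9.8,0]]]' 40
python3 -c "
from h import *
chk('18',13.5)"
```

```text
t: 32.9
eef_pos: [371.1, 17.2, 94.9]
tcp_rot: [0.5, -0.5, 0.5, 0.5]
force: [-0.1, -0.5, -1.8]
finger_gap: 0.706
t 32.9 pos [371.1  17.2  94.9] xax [-0. -0. -1.] zyaw 90.0 q [-0.15  0.18 -0.83  0.56 -0.   -0.15] F [-0.1 -0.5 -1.8] gap 0.706
top case top [600.3  14.1  37.8  88.6  89.9]
top lug top 29 [[558.0, 13.1, 113.8], [572.2, 15.7, 116.7], [589.0, 22.2, 120.5]]
top 110 30 -19.1 -11.2 12.4 22.8
top 120 27 -21.8 -13.8 14.9 23.0
top 130 23 -21.9 -13.9 17.5 25.4
top 138 25 -24.5 -16.6 17.4 25.4
scene case top [601.3  12.4  40.5  90.9  89.7]
scene lug top 33 [[558.2, 8.9, 112.1], [574.5, 12.0, 117.3], [589.8, 24.0, 120.1]]
scene 110 18 -21.3 -13.4 8.6 19.1
scene 120 20 -23.5 -15.9 10.5 19.8
scene 130 19 -25.5 -19.1 12.6 22.8
scene 138 30 -28.1 -19.0 15.3 24.9
```

```bash
python3 -m inch '[[[76,0,-1,0.08,0],[76,0,-2.5,0.08,0],[76,0,-4,0.08,0],[76,0,-5.5,0.08,0],[76,0,-6.5,0.08,0],[76,0,-7,0.08,0],[76,0,-7,0.08,0],[76,0,-7,0.08,0]]]' 40
python3 -m inch '[[[90,0,0,0,0],[100,0,0,0,0],[110,0,0,0,0],[110,0,0,0,0],[110,0,0,0,0]]]' 40
python3 -m inch '[[[120,0,0,0,0],[130,0,0,0,0],[140,0,0,0,0],[160,0,0,0,0],[160,0,0,0,0],[160,0,0,0,0],[160,0,0,0,0],[160,0,0,0,0]]]' 40
python3 -m inch '[[[120,0,0,0,0],[100,0,0,0,0],[85,0,0,0,0],[76,0,0,0,0],[76,0,0,0,0],[76,0,0,0,0],[76,0,0,0,0]]]' 40
python3 -m inch '[[[76,0,1,0,0],[76,0,2.5,0,0],[76,0,4.5,0,0],[76,0,6.5,0,0],[76,0,8,0,0],[76,0,9,0,0],[76,0,9,0,0],[76,0,9,0,0]]]' 40
python3 -c "
from h import *
chk('19',13.5)"
```

```text
t: 33.8
eef_pos: [440.2, 18.8, 94.7]
tcp_rot: [0.5, -0.5, 0.5, 0.5]
force: [0.3, 0.1, -3.4]
finger_gap: 0.701
t: 34.3
eef_pos: [441.0, 18.7, 95.0]
tcp_rot: [-0.5, 0.5, -0.5, -0.5]
force: [0.9, 0.4, -2.7]
finger_gap: 0.571
t: 35.1
eef_pos: [441.0, 18.6, 95.0]
tcp_rot: [-0.5, 0.5, -0.5, -0.5]
force: [-0.1, -1.5, -2.3]
finger_gap: 0.431
t: 35.8
eef_pos: [441.0, 18.7, 95.0]
tcp_rot: [0.5, -0.5, 0.5, 0.5]
force: [0.5, -0.0, -2.2]
finger_gap: 0.701
t: 36.6
eef_pos: [351.7, 18.5, 95.3]
tcp_rot: [-0.5, 0.5, -0.5, -0.5]
force: [0.1, -0.7, -2.6]
finger_gap: 0.706
t 36.6 pos [351.7  18.5  95.3] xax [ 0.001 -0.    -1.   ] zyaw 90.0 q [-0.16  0.15 -0.87  0.55  0.   -0.16] F [ 0.1 -0.7 -2.6] gap 0.706
top case top [601.   16.6  38.3  87.8  89.8]
top lug top 30 [[559.2, 15.7, 112.9], [574.0, 18.3, 117.5], [588.9, 23.8, 121.2]]
top 110 24 -17.8 -9.9 13.4 21.4
top 120 29 -20.5 -12.5 16.0 24.3
top 130 28 -23.1 -15.2 16.2 24.2
top 138 30 -23.2 -15.2 18.6 26.6
scene case top [603.4  14.1  40.2  89.4  89.5]
scene lug top 32 [[559.9, 11.7, 111.5], [576.3, 14.6, 117.7], [590.9, 20.5, 121.0]]
scene 110 19 -21.2 -13.1 8.7 19.4
scene 120 18 -22.9 -16.5 11.9 20.0
scene 130 24 -25.5 -18.1 12.8 22.5
scene 138 22 -27.3 -20.3 14.3 25.0
```

```bash
python3 -m inch '[[[76,0,0,2,0],[76,0,0,5,0],[76,0,0,8,0],[76,0,-0.7,9.8,0],[76,0,-1.5,10,0],[76,0,-2,10,0],[76,0,-2,10,0],[76,0,-2,10,0]]]' 40
python3 -c "
from h import *
chk('20',114)"
```

```text
t: 37.5
eef_pos: [370.9, 117.9, 94.8]
tcp_rot: [0.5, -0.5, 0.501, 0.5]
force: [-0.3, -0.1, -2.8]
finger_gap: 0.703
t 37.5 pos [370.9 117.9  94.8] xax [-0.001 -0.    -1.   ] zyaw 89.9 q [ 0.12  0.21 -0.79  0.57 -0.    0.12] F [-0.3 -0.1 -2.8] gap 0.703
top case top [598.6 116.8  88.5  38.8   0.7]
top lug top 43 [[556.5, 113.1, 111.6], [571.0, 115.8, 116.0], [586.2, 129.2, 121.1]]
top 110 25 -19.7 -12.3 12.1 21.6
top 120 30 -20.4 -12.3 14.2 24.6
top 130 31 -23.3 -14.8 16.1 24.9
top 138 30 -25.2 -15.5 17.4 27.1
scene case top [6.002e+02 1.128e+02 9.180e+01 4.010e+01 1.000e-01]
scene lug top 33 [[557.4, 110.1, 111.2], [575.6, 113.7, 116.5], [587.2, 123.9, 120.4]]
scene 110 18 -22.1 -13.8 8.9 17.9
scene 120 21 -24.4 -17.0 11.9 20.1
scene 130 22 -26.5 -16.8 11.7 22.9
scene 138 25 -26.8 -18.6 13.3 24.3
```

```bash
python3 -m inch '[[[76,0,-1,0.05,0],[76,0,-2.5,0.05,0],[76,0,-4,0.05,0],[76,0,-5.5,0.05,0],[76,0,-6.5,0.05,0],[76,0,-6.9,0.05,0],[76,0,-6.9,0.05,0],[76,0,-6.9,0.05,0]]]' 40
python3 -m inch '[[[90,0,0,0,0],[100,0,0,0,0],[110,0,0,0,0],[110,0,0,0,0],[110,0,0,0,0]]]' 40
python3 -m inch '[[[120,0,0,0,0],[130,0,0,0,0],[140,0,0,0,0],[160,0,0,0,0],[160,0,0,0,0],[160,0,0,0,0],[160,0,0,0,0],[160,0,0,0,0]]]' 40
python3 -m inch '[[[120,0,0,0,0],[100,0,0,0,0],[85,0,0,0,0],[76,0,0,0,0],[76,0,0,0,0],[76,0,0,0,0],[76,0,0,0,0]]]' 40
python3 -m inch '[[[76,0,1,0,0],[76,0,2.5,0,0],[76,0,4.5,0,0],[76,0,6.5,0,0],[76,0,8,0,0],[76,0,9,0,0],[76,0,9,0,0],[76,0,9,0,0]]]' 40
python3 -c "
from h import *
chk('21',114)
I=load('top21')[0][165:215,245:350];J=load('scene21')[0][180:250,285:395]
cv2.imwrite('pics/c10.png',np.vstack([cv2.resize(J,(640,300)),cv2.resize(I,(640,300))])[:,:,::-1])
"
```

```text
t: 38.4
eef_pos: [439.1, 119.1, 94.8]
tcp_rot: [0.5, -0.5, 0.5, 0.5]
force: [-0.5, -0.1, -2.1]
finger_gap: 0.706
t: 38.9
eef_pos: [439.8, 119.3, 95.0]
tcp_rot: [0.5, -0.5, 0.5, 0.5]
force: [-0.3, 0.6, -2.0]
finger_gap: 0.57
t: 39.7
eef_pos: [440.0, 119.1, 95.0]
tcp_rot: [-0.5, 0.5, -0.5, -0.5]
force: [-0.3, -1.2, -1.8]
finger_gap: 0.434
t: 40.4
eef_pos: [440.0, 119.2, 95.0]
tcp_rot: [0.5, -0.5, 0.5, 0.5]
force: [-0.6, 0.3, -2.8]
finger_gap: 0.702
t: 41.2
eef_pos: [350.7, 119.2, 95.3]
tcp_rot: [-0.5, 0.5, -0.499, -0.5]
force: [0.2, 0.2, -1.5]
finger_gap: 0.701
t 41.2 pos [350.7 119.2  95.3] xax [ 0.001  0.    -1.   ] zyaw 90.0 q [ 0.13  0.18 -0.83  0.56 -0.    0.13] F [ 0.2  0.2 -1.5] gap 0.701
top case top [600.8 117.1  90.2  38.6   0. ]
top lug top 35 [[556.5, 115.4, 113.7], [570.0, 118.2, 117.0], [586.2, 122.3, 120.2]]
top 110 31 -19.4 -11.2 12.5 22.4
top 120 27 -21.5 -11.3 14.5 22.6
top 130 29 -23.5 -13.6 15.9 25.5
top 138 30 -24.5 -16.3 17.9 25.7
scene case top [601.8 113.9  41.3  89.7  87.2]
scene lug top 27 [[559.4, 111.8, 112.5], [572.4, 114.3, 116.8], [587.4, 119.9, 120.8]]
scene 110 23 -22.0 -12.4 9.5 17.6
scene 120 20 -23.3 -15.1 9.8 20.0
scene 130 18 -26.2 -19.4 11.9 23.1
scene 138 24 -27.9 -18.2 14.0 23.6
```

View pics/c10.png

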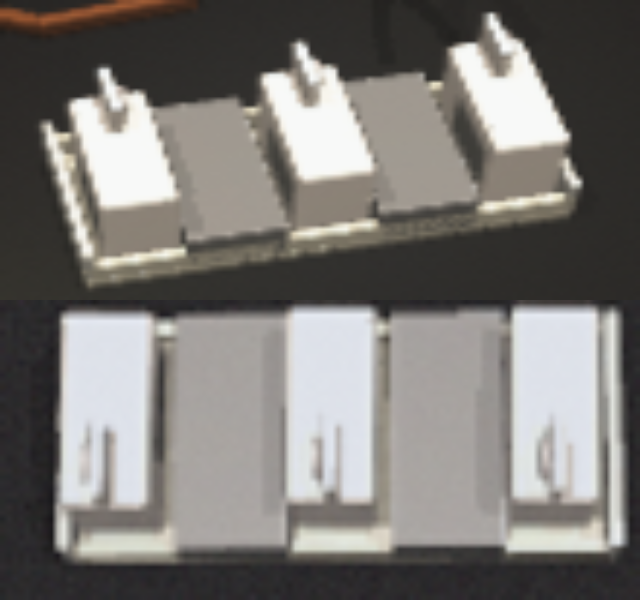

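All three caps are now tight against their lugs, and the visible extents match the shut size. Returning the pliers.

```bash
python3 -m inch '[[[76,-2,0,0,0],[76,-5,0,0,0],[76,-7,0,0,0],[76,-7,0,0,0],[76,-7,0,0,0]]]' 40
python3 - <<'E'
from h import *
st(); P=go([467.3,-327.2,164],-14.6)
E
```

```text
t: 41.8
eef_pos: [350.6, 119.2, 164.7]
tcp_rot: [-0.5, 0.5, -0.5, -0.5]
force: [-0.4, 0.4, -3.5]
finger_gap: 0.702
t 41.8 pos [350.6 119.2 164.7] xax [ 0.001  0.    -1.   ] zyaw 90.0 q [ 0.13  0.07 -0.73  0.77 -0.    0.13] F [-0.4  0.4 -3.5] gap 0.702
shift cm [  0.08 -11.66 -44.64] twist 14.6 (alt -165.4 )
```

```bash
python3 -m inch '[[[76,0,-0.8,-3,1],[76,0,-2,-7.5,3],[76,0,-3.1,-12,6],[76,0,-4.3,-16.5,9],[76,0,-5.5,-21,12],[76,0,-6.7,-25.5,14.6],[76,0,-7.9,-30,14.6],[76,0,-9.1,-34.5,14.6],[76,0,-10.2,-39,14.6],[76,0,-11.2,-43,14.6],[76,0,-11.66,-44.6,14.6],[76,0,-11.66,-44.6,14.6]]]' 40
python3 - <<'E'
from h import *
arm.get_image("top");arm.get_image("top")
st(); P=go([467.3,-327.2,26],-14.6)
E
```

```text
t: 43.0
eef_pos: [466.5, -329.0, 162.4]
tcp_rot: [0.56, -0.431, 0.56, 0.432]
force: [-0.3, -0.0, -1.8]
finger_gap: 0.7
t 43.1 pos [ 465.7 -325.8  162.8] xax [-0.003  0.003 -1.   ] zyaw 75.4 q [-0.74  0.42 -0.25  0.9   0.   -0.49] F [-0.5  0.5 -3.8] gap 0.702
shift cm [13.68 -0.24 -0.12] twist -0.0 (alt 180.0 )
```

```bash
python3 -m inch '[[[76,2,-0.05,0,0],[76,5,-0.05,0,0],[76,8,-0.05,0,0],[76,10,-0.05,0,0],[76,11.5,-0.05,0,0],[76,12.5,-0.05,0,0],[76,13,-0.05,0,0],[76,13.3,-0.05,0,0],[76,13.5,-0.05,0,0],[76,13.5,-0.05,0,0],[76,13.5,-0.05,0,0]]]' 40
python3 -m inch '[[[76,0.1,0,0,0],[76,0.2,0,0,0],[76,0.3,0,0,0],[76,0.3,0,0,0],[76,0.3,0,0,0]]]' 40
```

```text
t: 44.2
eef_pos: [467.6, -327.2, 30.6]
tcp_rot: [0.559, -0.433, 0.559, 0.432]
force: [0.3, 0.0, -3.2]
finger_gap: 0.701
t: 44.7
eef_pos: [467.3, -326.9, 27.0]
tcp_rot: [0.559, -0.433, 0.559, 0.433]
force: [-0.6, -0.2, -2.3]
finger_gap: 0.701
```

```bash
python3 -m inch '[[[76,0.05,0,0,0],[76,0.1,0,0,0],[76,0.15,0,0,0],[76,0.15,0,0,0],[76,0.15,0,0,0]]]' 40
python3 -m inch '[[[65,0,0,0,0],[55,0,0,0,0],[40,0,0,0,0],[20,0,0,0,0],[0,0,0,0,0],[0,0,0,0,0],[0,0,0,0,0]]]' 40
python3 -m inch '[[[0,-2,0,0,0],[0,-5,0,0,0],[0,-9,0,0,0],[0,-13,0,0,0],[0,-16,0,0,0],[0,-16,0,0,0]]]' 40
python3 -m inch '[[[0,0,3,3,0],[0,0,6,7,0],[0,0,9,11,0],[0,0,12,15,0],[0,0,14,19,0],[0,0,14,23,0],[0,0,14,25,0],[0,0,14,25,0],[0,0,14,25,0]]]' 40
python3 - <<'E'
from h import *
st()
for f in("top","scene"):
    I,D,W=snap(f,f+"30"); Z=W[...,2]; s=(abs(W[...,0]-510)<160)&(abs(W[...,1]+330)<75)
    J=I.astype(int); red=s&(J[...,0]>J[...,1]+60)&(J[...,2]<J[...,0]-60)&(Z>15)&(Z<60)
    n,l,_,_=cv2.connectedComponentsWithStats(red.astype(np.uint8))
    for k in range(1,n):
        g=W[l==k]
        if len(g)>25: print("handle",len(g),rect(g[:,:2]),g[:,2].mean().round(1))
    for c in((600,116),(600,15),(600,-83)): print(cart(W,I,c,60))
I,D,W=load("top30"); cv2.imwrite("pics/fin.png",I[:,:,::-1])
E
```

```text
t: 45.2
eef_pos: [467.3, -327.0, 26.4]
tcp_rot: [0.559, -0.433, 0.559, 0.432]
force: [-2.2, 2.2, 6.0]
finger_gap: 0.705
t: 45.9
eef_pos: [467.4, -327.0, 25.6]
tcp_rot: [0.559, -0.433, 0.559, 0.432]
force: [0.4, 1.3, 0.0]
finger_gap: 0.999
t: 46.5
eef_pos: [469.6, -329.0, 190.5]
tcp_rot: [0.56, -0.436, 0.559, 0.43]
force: [-0.0, -0.6, 0.2]
finger_gap: 1.001
t: 47.4
eef_pos: [394.4, -49.7, 185.1]
tcp_rot: [0.559, -0.433, 0.559, 0.433]
force: [-0.1, 0.1, 0.6]
finger_gap: 1.0
t 47.4 pos [394.4 -49.7 185.1] xax [-0.001 -0.    -1.   ] zyaw 75.5 q [-0.31  0.1  -0.64  0.83 -0.   -0.06] F [-0.1  0.1  0.6] gap 1.0
handle 128 [ 470.2 -294.6    9.7   93.6   71.8] 43.3
handle 129 [ 454.9 -353.9   11.7   92.4   80.1] 43.1
{'c': array([600.7, 117.3]), 'wh': array([91., 39.]), 'yaw': 0.5, 'lug': array([590.2, 116.1]), 'lz': np.float64(118.0), 'n': (127, 100)}
{'c': array([601.2,  16.7]), 'wh': array([38., 88.]), 'yaw': -0.3, 'lug': array([593.8,  18.4]), 'lz': np.float64(118.0), 'n': (135, 101)}
{'c': array([601.8, -81.1]), 'wh': array([38., 91.]), 'yaw': -0.9, 'lug': array([588.1, -80.8]), 'lz': np.float64(118.0), 'n': (124, 97)}
handle 84 [ 454.5 -356.6   10.5   90.    80.6] 44.2
handle 93 [ 471.  -298.    11.3   98.    71.8] 43.6
{'c': array([602.7, 114.2]), 'wh': array([41., 87.]), 'yaw': -1.0, 'lug': array([591.9, 114.1]), 'lz': np.float64(118.0), 'n': (81, 121)}
{'c': array([602.9,  13.2]), 'wh': array([92., 40.]), 'yaw': 1.0, 'lug': array([596.5,  13.8]), 'lz': np.float64(118.0), 'n': (71, 116)}
{'c': array([602.6, -85.2]), 'wh': array([40., 90.]), 'yaw': -0.4, 'lug': array([600.4, -86. ]), 'lz': np.float64(118.0), 'n': (67, 119)}
```

View pics/fin.png

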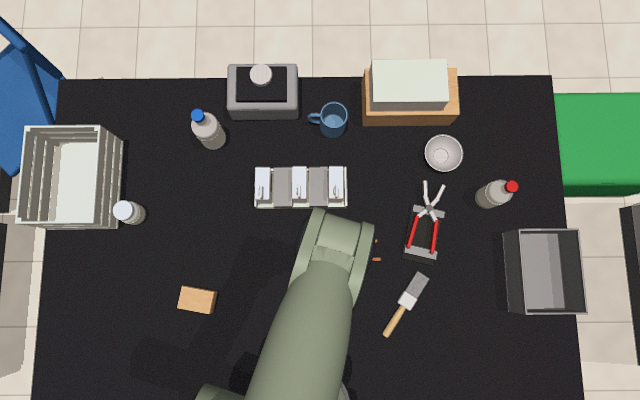

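```bash
python3 -c "
from workcell import arm
print(arm.hand_in())"
```

```text
the job is handed in; nothing more can be done
None
```

I loaded all three cartridges upright, one per bay, gripped at about 20 N with their lugs toward the robot. I then snapped each stud with the red pliers, laid the pliers back on the rest, and handed the job in at about 47 s.

- **Cartridges:** In the last pictures all three stand in their bays, about square to the stand, with lug tops at 118 mm as they should be. The squeeze dragged each one about 1–3 mm along y.
- **Studs:** All three caps lie tight against their lugs in the pictures. The visible width of lug and cap shrank by about 6 mm, which matches a shut stud.
- **Pliers:** They lie flat and open on the rest, jaws the same way as before, with the handles within about 2 mm of where they started. In the top picture the other things look unmoved; the arm hides most of the brown look-alike.
- **Disagreements:** The two cameras differed by 2–4 mm in y, so I used their average, which matched the arm's own readings to about 1 mm. While squeezing, the handles closed to about 36.6 mm instead of the 41 mm I had worked out for a shut stud. I did not resolve this, so I relied on the pictures for the studs.

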